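Make up the two-bottle sample carrier: bottles, neck plate, locking pin

TASK

Make up the sample carrier on the roller track: stand the capped bottle in the nest to the left of its column and the cotton-plugged bottle in the nest to the right (left and right as the robot sees them), then put the neck plate over both necks with its hub down on the spigot between them, and lock it by pushing the T-handled pin down through the hub until its collar rests on it. Draw the pin straight up out of its light stand so that the stand does not tip over, and set the glass bottles down upright without dropping them. Leave the loose cap, the scissors and the tape roll where they are.

Things in the scene. Friction and masses are not known exactly. Their poses are not given: they have to be found in the camera images.
- carrier: Fixed grey pallet 240x240x14 mm on the rollers. Origin: centre of underside; +x away from robot, +y left, z up. Two black cup nests at y=+66 (left) and -66 mm (right): floor z=14, inner radius 34.5 at floor, 41.5 at rim z=46. Aluminium column at x=y=0: flat collar, radius 24, top z=134; on it a hollow steel spigot, outer radius 11, top z=170, open bore radius 7 down to z=120.
- capped_bottle: Loose glass bottle of grain with a tall lilac cap fixed on its neck; 66 mm diameter, 176 mm high, 0.36 kg. Origin: centre of its underside, z up. The cap, 37 mm wide, z=130 to 176 mm, can be gripped; bare neck 31 mm wide from z=112 to 130 mm; body radius 33 mm up to z=88 mm.
- plugged_bottle: Loose glass bottle of grain with a soft cotton plug in its mouth; 66 mm diameter, 146 mm high to the lip, 177 mm with the cotton, 0.36 kg. Origin: centre of its underside, z up. Grip the neck, 31 mm wide, z=112 to 146 mm; body radius 33 mm up to z=88 mm.
- neck_plate: Loose dark metal plate 64 (x) x 196 (y) x 5 mm, 0.16 kg, flat, same either way round. Origin: centre of underside, z up. Neck holes 45 mm wide at y=+66, -66 mm. Central hub sleeve to grip: 34 mm wide, top z=50 mm, foot wider below z=12 (51 below z=7). Its 26 mm bore (36 at the underside) slips over the spigot; seated, plate origin is at carrier z=134 mm, y axes parallel.
- lock_pin: Steel pin with black T-handle, 0.07 kg, upright in its stand. Origin: on its axis at the collar's underside, z up. Shank below: 10 mm wide, 58 mm long, tapered tip. Collar 34 mm wide, 5 thick; handle bar 60 mm along x, 14 wide along y, z=38 to 52 mm. Seated when the collar rests on the hub (origin at carrier z=184 mm).
- pin_stand: Light loose stand, 0.08 kg, on the table: round black foot 66 mm wide, upright aluminium tube 22 mm outer, 14 mm inner width, 78 mm high; the pin's shank is in the tube, its collar rests on top. Origin: centre of its underside, z up.
- loose_cap: Bystander: small loose blue plastic cup-shaped cap standing on the table near the grey box, 38 mm wide, 46 mm high. Origin: centre of its underside.
- scissors: Bystander: scissors with orange handles lying on the table at the back. Origin: centre of the underside.
- tape: Bystander: roll of masking tape, 106 mm, lying flat on the table at the back. Origin: centre of its underside.

How it is judged:
On the way, in this order (a step that is already met when the one before it is completed fails the run):
1. the capped bottle stands in the left nest and the plugged bottle in the right nest (x of capped_bottle in the frame of carrier between -0.006 and 0.006 m and y of capped_bottle in the frame of carrier between 0.06 and 0.072 m and z of capped_bottle in the frame of carrier between 0.009 and 0.019 m and angle between each of capped_bottle, plugged_bottle's own z axis and vertical below 0.06 rad and x of plugged_bottle in the frame of carrier between -0.006 and 0.006 m and y of plugged_bottle in the frame of carrier between -0.072 and -0.06 m and z of plugged_bottle in the frame of carrier between 0.009 and 0.019 m), for 0.2 s.
2. the neck plate lies on the column's collar, over both necks (x of neck_plate in the frame of carrier between -0.006 and 0.006 m and y of neck_plate in the frame of carrier between -0.006 and 0.006 m and z of neck_plate in the frame of carrier between 0.129 and 0.139 m and angle between neck_plate's own z axis and vertical below 0.06 rad and angle between the y axis of neck_plate and the y axis of carrier, either way round below 0.15 rad), for 0.2 s.
3. the pin is seated through the hub into the spigot (x of lock_pin in the frame of carrier between -0.006 and 0.006 m and y of lock_pin in the frame of carrier between -0.006 and 0.006 m and z of lock_pin in the frame of carrier between 0.178 and 0.19 m and angle between lock_pin's own z axis and vertical below 0.08 rad), for 0.2 s.
At the end, for the whole second after the job is handed in: Capped bottle in the left nest, plugged bottle in the right nest, both upright on the floor (6 mm); neck plate flat on the collar (5 mm); pin seated in the hub within 6 mm, upright; its stand still upright on the table; all released and at rest (all of step 1 and all of step 2 and all of step 3 and angle between pin_stand's own z axis and vertical below 0.1 rad and height (world z) of pin_stand below 0.01 m and linear speed of each of capped_bottle, plugged_bottle, neck_plate, lock_pin, pin_stand below 0.02 m/s); the robot touches nothing.
It fails at once if the pin's stand tips over (angle between pin_stand's own z axis and vertical above 0.5 rad).
It fails at once if a bottle is tipped over (angle between any of capped_bottle, plugged_bottle's own z axis and vertical above 0.7 rad).
It fails at once if a bottle is dropped (falls free faster than 0.6 m/s) ((contact force between the fingers and capped_bottle below 0.2 N and linear speed of capped_bottle above 0.6 m/s) or (contact force between the fingers and plugged_bottle below 0.2 N and linear speed of plugged_bottle above 0.6 m/s)).
It fails at once if the loose cap, the scissors or the tape roll is shifted by more than 30 mm (distance of any of loose_cap, scissors, tape from where it was at the start of the episode above 0.03 m).
It also fails if it takes over 138 s, if anything falls off the work surface, if the arm or the gripper's body presses on something with over 40 N, if the wrist force passes 120 N, or if a joint passes its speed limit or range.

ROBOT

A 6-joint arm with a two-finger parallel gripper is mounted at the origin on a cart in front of the work surface, level with it; the furniture and walls round the work are solid. World frame = base frame: x ahead of the robot, y to its left, z up, the work surface at z = 0. Lengths are in m, angles in rad, forces in N, time in s.
With the tool pointing down it reaches from about 0.225 to 0.875 m from the base axis. Payload 3.4 kg.
Tool frame: the origin (TCP) lies on the centre line of the jaws, within the pads' length; the fingertips stand 22 mm ahead of it and the grasp point (between the pads) lies 3 mm ahead of it; z points along the fingers, y is the line along which they close (so a half turn about z gives the same grasp; the last joint's range is limited). The gripper opens to 85 mm and grips with 20 to 120 N. Pads are 22 mm wide; open, the fingers measure 114 mm over their backs; the gripper's body (76 mm by 85 mm) begins 54 mm behind the grasp point. The pads swing forward as they close: fully open they stand 13 mm farther back than shut.
Start: joints at [1.138, 0.276, 1.505, -0, 1.361, -0.121], TCP at [0.176, 0.547, 0.253] pointing down, gripper open.
Joint ranges: [-2.89, 2.89], [-0.75, 2.08], [0.22, 2.7], [-1.18, 4.32], [0.11, 2.71], [-2.7, 2.7]. Speed limits (rad/s): [2.57, 2.57, 3.14, 3.14, 3.14, 3.14].

INTERFACE

Orientations are given as a unit quaternion [w, x, y, z].
In Python, from rig import readout, optics, ticket gives the robot as it stands. The module is installed in compiled form; this text tells all that it offers.
- The arm moves only by the shell command python3 -m handwheel 'ROWS' [OPENING] [FORCE]. ROWS is a JSON list of rows, 1 to 5 of them, each an object with the fields d (a list: dx, dy, dz in m), turn (a turn about the tool's z in rad); a field left out counts as zero; each row shifts and turns the commanded pose from where the row before left it, along the tool's axes as they then stand; what a row does not reach is not made up. A row lasts 1/12 s, in which the tool goes at most 0.0417 m and 0.125 rad, less where a joint would pass 70% of its speed; a pose out of reach is approached as far as the arm can. OPENING is the finger opening in m, set as the command begins (- or left out keeps the last). The fingers move at their own pace and stop on an object; FORCE is the grip in N (left out, the last holds). Time passes only in rows, so rows that do not move let the fingers close. It prints the time, the measured TCP pose, the force, the opening and the grip force at its end. Input that does not fit is refused with a message, and nothing moves.
- readout.get_state(): the state, without advancing time (a new reading comes with each control period).
- optics.get_image(name): name is "scene" or "top" or "wrist"; returns a dict with "img" (480x640x3 uint8, red, green, blue), "camera_matrix" (3x3 intrinsics, pixels), "T" (4x4, takes a point from camera to world coordinates); the wrist camera has in their place "hand_eye" (4x4, takes a point from camera to tool coordinates, whose origin is the TCP and whose axes are the flange's). Camera axes: x right, y down, z forward; pixel columns grow to the right and rows downward; lengths in m; the calibration is good to about 2 mm. The wrist camera is an equidistant fisheye: a pixel r from the principal point sees the ray r / f radians off the axis. A picture is of the moment at which its call begins: read the wrist's pose just before it. There is no depth.
- ticket.sign_off(): hands the job in; it is judged then, once.
The state is a dict: "clock": time; "qpos": joint angles; "qd": joint speeds; "effort": joint torques, N m; "position": TCP position; "ee_rot": TCP orientation; "contact_force": force on the tool from outside, world axes, zero at the start; "moment": the same for the moment, N m; "width": finger opening in m; "gripper_force": force on a finger pad.
Only numpy, scipy, OpenCV 4.12 (cv2) and the standard library are available. Lean on these libraries where they do the work, as an engineer would, in place of code of your own. Each camera call takes 0.05 s, during which the arm holds its last target. There are 200 camera calls.

## Working session

There is one attempt and no reset: what is moved stays moved. The work goes in short steps, Python scripts to look and compute and a shell command to move; the robot and the scene stay as the last step left them, time stands still between calls to the robot, and variables do not carry over. Pictures are saved under pics/ and viewed, at most 14 in all, crops included, and the job is handed in when it is done.

```bash
mkdir -p pics; python3 - <<'E'
from rig import readout, optics
import cv2,numpy as np
s=readout.get_state(); print({k:np.round(v,3).tolist() for k,v in s.items()})
for n in("scene","top"):
    d=optics.get_image(n); cv2.imwrite(f"pics/{n}0.png",d["img"][:,:,::-1]); print(n,d["camera_matrix"].round(1).tolist(),d["T"].round(4).tolist())
d=optics.get_image("wrist");cv2.imwrite("pics/wrist0.png",d["img"][:,:,::-1]);print(d["camera_matrix"].round(1).tolist(),d["hand_eye"].round(4).tolist())
E
```

```text
{'clock': 0.0, 'qpos': [1.138, 0.277, 1.506, 0.0, 1.361, -0.121], 'qd': [-0.0, -0.0, 0.0, 0.001, -0.002, -0.001], 'effort': [0.002, -41.678, -24.581, 0.0, 0.011, -0.0], 'position': [0.176, 0.547, 0.252], 'ee_rot': [-0.0, 0.155, 0.988, -0.001], 'contact_force': [0.942, 0.619, -0.623], 'moment': [-0.058, -0.03, -0.039], 'gripper_force': 0.0, 'width': 0.085}
scene [[622.6, 0.0, 315.3], [0.0, 622.6, 236.4], [0.0, 0.0, 1.0]] [[0.816, -0.3079, 0.4892, -0.1237], [-0.5775, -0.3982, 0.7127, -1.085], [-0.0246, -0.8641, -0.5028, 0.8192], [0.0, 0.0, 0.0, 1.0]]
top [[512.5, 0.0, 316.4], [0.0, 512.5, 238.8], [0.0, 0.0, 1.0]] [[-0.0149, -0.9986, 0.0513, 0.5286], [-0.9998, 0.0144, -0.0104, -0.0092], [0.0097, -0.0514, -0.9986, 1.3846], [0.0, 0.0, 0.0, 1.0]]
[[371.6, 0.0, 319.4], [0.0, 371.6, 230.5], [0.0, 0.0, 1.0]] [[0.0002, -0.9451, -0.3269, 0.085], [1.0, 0.0004, -0.0005, -0.0014], [0.0006, -0.3269, 0.9451, -0.1209], [0.0, 0.0, 0.0, 1.0]]
```

View pics/scene0.png

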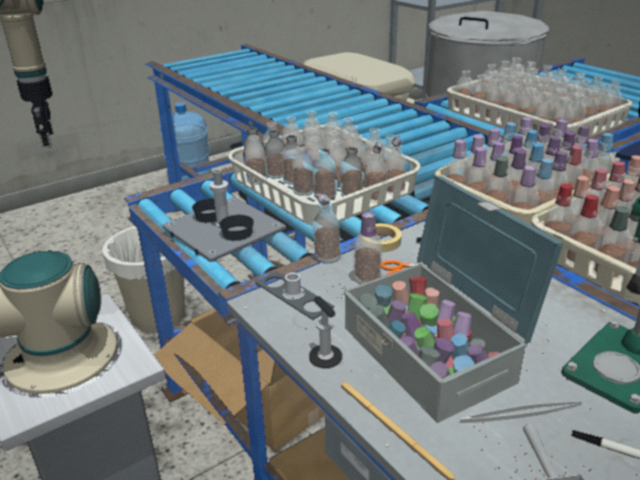

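View pics/top0.png

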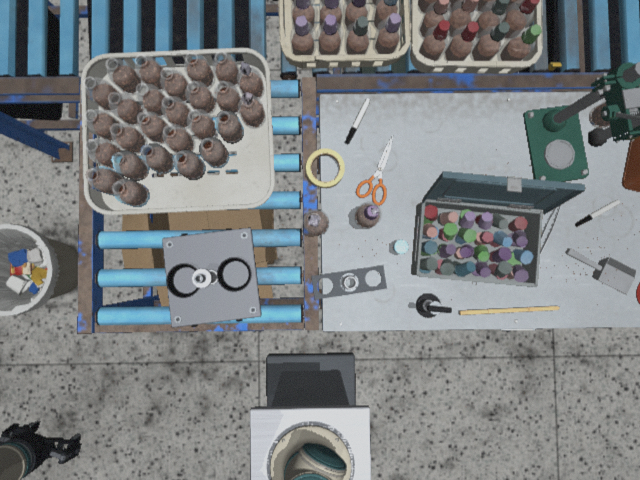

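The scene view shows the carrier at (225,225), the plugged bottle at (327,235), the capped one at (367,250), the plate at (290,290) and the pin at (323,340). In the top view they are at (210,278), (315,222), (368,213), (352,281) and (427,306). I'll crop in for feature pixels.

```bash
python3 - <<'E'
import cv2
a=cv2.imread("pics/top0.png")[195:335,155:455];cv2.imwrite("pics/topc.png",cv2.resize(a,(780,364),interpolation=cv2.INTER_CUBIC))
b=cv2.imread("pics/scene0.png")[165:375,160:400];cv2.imwrite("pics/scenec.png",cv2.resize(b,None,fx=2.8,fy=2.8,interpolation=cv2.INTER_CUBIC))
E
cat > h.py <<'E'
import numpy as np,cv2
from rig import readout,optics
from scipy.spatial.transform import Rotation as R
K={"scene":(622.6,315.3,236.4),"top":(512.5,316.4,238.8)}
T={"scene":np.array([[0.816,-0.3079,0.4892,-0.1237],[-0.5775,-0.3982,0.7127,-1.085],[-0.0246,-0.8641,-0.5028,0.8192]]),
"top":np.array([[-0.0149,-0.9986,0.0513,0.5286],[-0.9998,0.0144,-0.0104,-0.0092],[0.0097,-0.0514,-0.9986,1.3846]])}
def ray(n,u,v):
    f,cx,cy=K[n];d=T[n][:,:3]@[(u-cx)/f,(v-cy)/f,1];return T[n][:,3],d/np.linalg.norm(d)
def plane(n,u,v,z):
    o,d=ray(n,u,v);return o+d*(z-o[2])/d[2]
def tri(*obs):
    A=0;b=0;L=[]
    for n,u,v in obs:
        o,d=ray(n,u,v);P=np.eye(3)-np.outer(d,d);A=A+P;b=b+P@o;L.append((o,P))
    x=np.linalg.solve(A,b);return x,[np.linalg.norm(P@(x-o)) for o,P in L]
def proj(n,p):
    f,cx,cy=K[n];c=T[n][:,:3].T@(np.asarray(p)-T[n][:,3]);return f*c[0]/c[2]+cx,f*c[1]/c[2]+cy
# wrist fisheye
HE=np.array([[0.0002,-0.9451,-0.3269,0.085],[1,0.0004,-0.0005,-0.0014],[0.0006,-0.3269,0.9451,-0.1209]])
def pose():
    s=readout.get_state();q=np.array(s["ee_rot"]);return np.array(s["position"]),R.from_quat(q[[1,2,3,0]]).as_matrix()
def wray(pose,u,v):
    p,M=pose;x,y=u-319.4,v-230.5;r=np.hypot(x,y);t=r/371.6
    d=np.array([x/r*np.sin(t),y/r*np.sin(t),np.cos(t)]) if r>0 else np.array([0,0,1.])
    return p+M@HE[:,3],M@(HE[:,:3]@d)
def wplane(pose,u,v,z):
    o,d=wray(pose,u,v);return o+d*(z-o[2])/d[2]
def wproj(pose,P):
    p,M=pose;c=HE[:,:3].T@(M.T@(np.asarray(P)-p)-HE[:,3]);t=np.arctan2(np.hypot(c[0],c[1]),c[2]);k=np.hypot(c[0],c[1])
    return 319.4+371.6*t*c[0]/k,230.5+371.6*t*c[1]/k
def go(x,y,z,yaw=None):
    "tool-axis displacement to reach world point; yaw = world angle of tool y axis (mod pi)"
    p,M=pose();d=M.T@(np.array([x,y,z])-p);a=0
    if yaw is not None:
        c=np.arctan2(M[1,1],M[0,1]);a=-(yaw-c);a=(a+np.pi/2)%np.pi-np.pi/2
    print("d tool",d.round(4),"turn",round(a,3),"q6",round(readout.get_state()["qpos"][5],2))
E
```

```text
(no output)
```

View pics/topc.png

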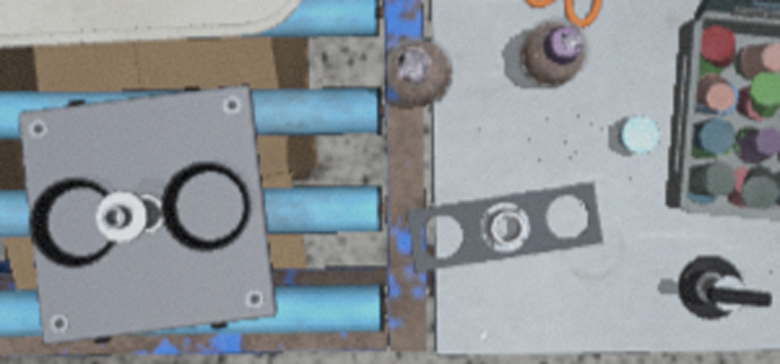

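View pics/scenec.png

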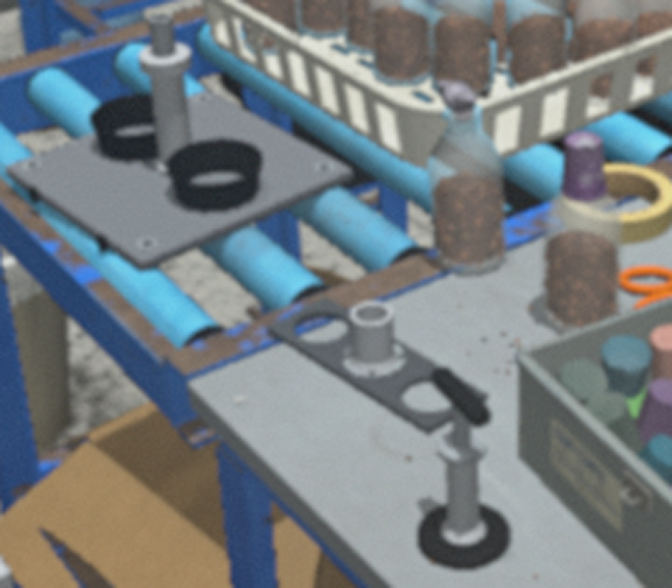

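The top crop shows carrier bolts at (37,128), (232,105), (254,299) and (59,323), the spigot at (119,216), the hub at (508,226), the foot at (712,288), the cap at (566,42) and the cotton at (414,63). The scene crop shows the spigot top at (158,18), the hub top at (371,312), the bar ends at (435,375) and (485,415), the cap top at (584,141) and the cotton at (457,90).

```bash
python3 - <<'E'
from h import *
t=lambda u,v:("top",155+u/2.6,195+v/2.6)
s=lambda u,v:("scene",160+u/2.8,165+v/2.8)
def show(n,a,b):
    x,e=tri(a,b);print(n,x.round(4),np.round(e,4))
show("spigot",t(119,216),s(158,18));show("collar",t(121,217),s(165,57))
show("hub",t(508,226),s(371,312));show("barcentre",t(738,297),s(461,394));show("cap",t(566,42),s(584,141));show("cotton",t(414,63),s(457,90))
show("foot",t(712,288),s(464,534))
show("bolt near-left",t(59,323),s(25,172)); show("bolt near-right",t(254,299),s(147,243));show("bolt far-right",t(232,105),s(322,167))
B=[(37,128),(232,105),(254,299),(59,323)]
for z in(0,.014,.03):
    P=np.array([plane(*t(*b),z) for b in B]);print("carrier",z,P.mean(0).round(4),[round(np.linalg.norm(P[i]-P[i-1]),3) for i in range(4)],np.arctan2(*(P[0]-P[1])[1::-1]),np.arctan2(*(P[3]-P[2])[1::-1]),np.arctan2(*(P[0]-P[3])[1::-1]))
P=np.array([plane(*t(*b),.005) for b in [(411,208),(594,183),(603,243),(418,271)]]);print("plate",P.mean(0),np.arctan2(*(P[0]-P[1])[1::-1]),np.arctan2(*(P[3]-P[2])[1::-1]))
print("hub05",plane(*t(508,226),.05),plane(*s(371,312),.05))
print("foot",plane(*t(712,288),.01),plane(*s(464,534),.01))
print("bar ends",[plane(*s(*c),.13).round(4) for c in[(435,375),(485,415)]],[plane(*t(*c),.13).round(4) for c in[(708,294),(770,298)]])
print("cap",plane(*t(566,42),.176),plane(*s(584,141),.176));print("cotton",plane(*t(414,63),.175),plane(*s(457,90),.175))
print("capped base",plane(*s(581,305),0),"plug base",plane(*s(467,255),0))
E
```

```text
spigot [0.4995 0.2534 0.1715] [0.0031 0.0031]
collar [0.5007 0.2588 0.1301] [0.0004 0.0004]
hub [ 0.483  -0.1092  0.0508] [0.0009 0.0009]
barcentre [ 0.4169 -0.3202  0.1247] [0.0008 0.0008]
cap [ 0.6558 -0.1576  0.1675] [0.0006 0.0006]
cotton [ 0.6371 -0.0167  0.1627] [0.0014 0.0014]
foot [ 0.4157 -0.3226  0.0059] [0.0004 0.0004]
bolt near-left [0.3873 0.3507 0.0063] [0.0032 0.0032]
bolt near-right [0.4122 0.1484 0.0156] [0. 0.]
bolt far-right [0.6099 0.1698 0.0157] [0.0011 0.0011]
carrier 0 [0.5008 0.2614 0.    ] [np.float64(0.203), np.float64(0.203), np.float64(0.202), np.float64(0.202)] 1.6743132866705717 1.6770660437607368 0.11154893577351407
carrier 0.014 [0.501  0.2587 0.014 ] [np.float64(0.2), np.float64(0.201), np.float64(0.2), np.float64(0.2)] 1.6743132866705717 1.6770660437607368 0.11154893577351388
carrier 0.03 [0.5014 0.2556 0.03  ] [np.float64(0.198), np.float64(0.199), np.float64(0.198), np.float64(0.197)] 1.674313286670572 1.6770660437607368 0.11154893577351425
plate [ 0.48201283 -0.11165736  0.005     ] 1.691193012113914 1.7047879831903507
hub05 [ 0.48370928 -0.10971498  0.05      ] [ 0.48277158 -0.10772957  0.05      ]
foot [ 0.41561361 -0.32145047  0.01      ] [ 0.41331382 -0.32670962  0.01      ]
bar ends [array([ 0.4121, -0.2987,  0.13  ]), array([ 0.4125, -0.3542,  0.13  ])] [array([ 0.4199, -0.2903,  0.13  ]), array([ 0.4153, -0.3485,  0.13  ])]
cap [ 0.65438718 -0.15620273  0.176     ] [ 0.64622835 -0.1699626   0.176     ]
cotton [ 0.63721207 -0.01735323  0.175     ] [ 0.62153051 -0.03609832  0.175     ]
capped base [ 0.66918265 -0.14323083  0.        ] plug base [ 0.63986767 -0.02043736  0.        ]
```

Carrier is at (0.501, 0.259, 0) with yaw 0.107. I'll turn the jaw to close along carrier x, then plan the approach to the capped bottle.

```bash
python3 -m handwheel '[{"turn":0.12},{"turn":0.12},{"turn":0.12},{"turn":0.12},{"turn":0.12}]' 0.085 40
python3 -m handwheel '[{"turn":0.12},{"turn":0.12},{"turn":0.12},{"turn":0.12},{"turn":0.072}]'
python3 -c "
from h import *
go(.655,-.11,.30,.107)"
```

```text
clock: 0.57
position: [0.1763, 0.5471, 0.253]
ee_rot: [0.0, 0.443, 0.897, -0.0]
contact_force: [-0.2, -0.3, 0.4]
width: 0.085
gripper_force: 0.0
clock: 0.98
position: [0.1763, 0.5471, 0.2529]
ee_rot: [0.0, 0.67, 0.742, -0.0]
contact_force: [-0.9, -0.4, 0.1]
width: 0.0855
gripper_force: 0.0
d tool [-0.7024  0.4094 -0.0467] turn -0.005 q6 1.04
```

```bash
for i in 1; do python3 -m handwheel '[{"d":[-0.034,0.0195,-0.0025]},{"d":[-0.034,0.0195,-0.0025]},{"d":[-0.034,0.0195,-0.0025]},{"d":[-0.034,0.0195,-0.0025]},{"d":[-0.034,0.0195,-0.0025]}]' >/dev/null
python3 -m handwheel '[{"d":[-0.034,0.0195,-0.0025]},{"d":[-0.034,0.0195,-0.0025]},{"d":[-0.034,0.0195,-0.0025]},{"d":[-0.034,0.0195,-0.0025]},{"d":[-0.034,0.0195,-0.0025]}]'>/dev/null
python3 -m handwheel '[{"d":[-0.034,0.0195,-0.0025]},{"d":[-0.034,0.0195,-0.0025]},{"d":[-0.034,0.0195,-0.0025]},{"d":[-0.034,0.0195,-0.0025]},{"d":[-0.034,0.0195,-0.0025]}]'>/dev/null
python3 -m handwheel '[{"d":[-0.034,0.0195,-0.0025]},{"d":[-0.034,0.0195,-0.0025]},{"d":[-0.034,0.0195,-0.0025]},{"d":[-0.034,0.0195,-0.0025]},{"d":[-0.034,0.0195,-0.0025]}]'; done
python3 -m handwheel '[{},{}]'>/dev/null
python3 -c "
from h import *
p=pose();im=optics.get_image('wrist')['img'];cv2.imwrite('pics/w1.png',im[:,:,::-1]);print(p[0])
print(wproj(p,[.655,-.157,.176]),wproj(p,[.637,-.018,.176]),wproj(p,[.483,-.1095,.05]))
go(.655,-.157,.30,.107)"
```

```text
clock: 2.65
position: [0.6374, -0.0889, 0.303]
ee_rot: [-0.0, 0.668, 0.744, -0.0]
contact_force: [0.3, 0.9, 0.4]
width: 0.0851
gripper_force: 0.0
[ 0.63754027 -0.08916253  0.30181469]
(np.float64(334.9246716858683), np.float64(314.53070761546735)) (np.float64(332.52040563242724), np.float64(128.24843433893201)) (np.float64(177.528087936839), np.float64(195.86986407103342))
d tool [-0.0709  0.0109  0.0021] turn -0.001 q6 -0.35
```

View pics/w1.png

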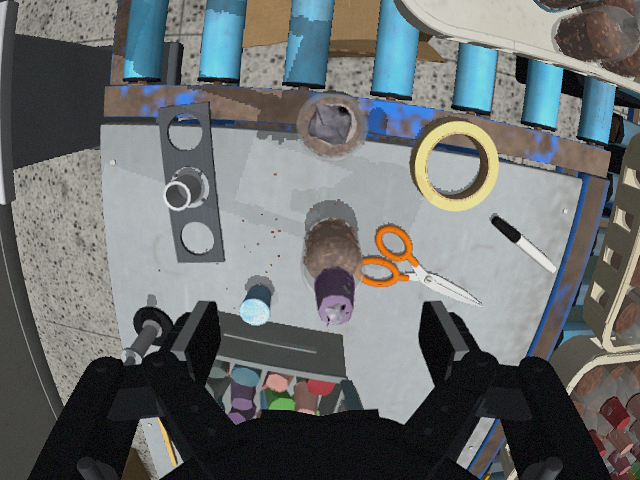

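The wrist view shows the cap top at about (336,310), the cotton at (332,123) and the hub top at (180,195). All agree with the predictions to within a few mm.

```bash
python3 -c "
from h import *
p=np.array([0.63754,-0.08916,0.30181]),pose()[1]
print(wplane(p,336,310,.176),wplane(p,332,123,.174),wplane(p,180,195,.05),wplane(p,190,187,.012))
x=wplane(p,336,310,.176)
go(x[0],x[1],.149,.107)"
```

```text
[ 0.65537942 -0.15265306  0.176     ] [ 0.63619615 -0.01456159  0.174     ] [ 0.48590351 -0.10837052  0.05      ] [ 0.48426639 -0.10810128  0.012     ]
d tool [-0.0669  0.0121  0.1531] turn -0.001 q6 -0.35
```

```bash
python3 -m handwheel '[{"d":[-0.034,0.006,0]},{"d":[-0.034,0.006,0]},{}]' >/dev/null
python3 -m handwheel '[{"d":[0,0,0.035]},{"d":[0,0,0.035]},{"d":[0,0,0.035]},{"d":[0,0,0.03]},{"d":[0,0,0.018]}]'
python3 -m handwheel '[{},{},{},{},{}]' 0.02 40
python3 -m handwheel '[{},{},{},{},{}]'
python3 -m handwheel '[{"d":[0,0,-0.01]},{"d":[0,0,-0.02]},{"d":[0,0,-0.03]},{"d":[0,0,-0.03]},{"d":[0,0,-0.02]}]'
python3 -c "
from h import *
go(.494,.3243,.26,.107)"
```

```text
clock: 3.53
position: [0.6531, -0.1507, 0.1467]
ee_rot: [-0.003, 0.668, 0.744, -0.001]
contact_force: [-0.1, -0.1, 0.4]
width: 0.0846
gripper_force: 0.0
clock: 3.95
position: [0.6573, -0.1535, 0.153]
ee_rot: [0.002, 0.668, 0.744, 0.001]
contact_force: [0.5, 1.0, 3.5]
width: 0.0364
gripper_force: 40.6
clock: 4.37
position: [0.6574, -0.1536, 0.153]
ee_rot: [0.002, 0.668, 0.744, 0.001]
contact_force: [0.4, 1.9, 6.0]
width: 0.0358
gripper_force: 40.9
clock: 4.78
position: [0.6563, -0.1538, 0.2634]
ee_rot: [0.001, 0.668, 0.744, 0.0]
contact_force: [-0.4, 0.4, -3.4]
width: 0.0362
gripper_force: 41.0
d tool [ 0.4927 -0.1104  0.0025] turn -0.0 q6 -0.44
```

Grasped: the width is 36 mm and the lift shows the weight. I'll raise it clear of the column and other bottle, then carry over.

```bash
python3 -m handwheel '[{"d":[0,0,-0.03]},{"d":[0,0,-0.03]},{"d":[0,0,-0.03]},{"d":[0,0,-0.012]},{}]' >/dev/null
python3 -m handwheel '[{"d":[0.02,-0.0045,0]},{"d":[0.035,-0.0078,0]},{"d":[0.035,-0.0078,0]},{"d":[0.035,-0.0078,0]},{"d":[0.035,-0.0078,0]}]' >/dev/null
python3 -m handwheel '[{"d":[0.035,-0.0078,0]},{"d":[0.035,-0.0078,0]},{"d":[0.035,-0.0078,0]},{"d":[0.035,-0.0078,0]},{"d":[0.035,-0.0078,0]}]' >/dev/null
python3 -m handwheel '[{"d":[0.035,-0.0078,0]},{"d":[0.035,-0.0078,0]},{"d":[0.035,-0.0078,0]},{"d":[0.035,-0.0078,0]},{"d":[0.02,-0.0045,0]}]'
python3 -m handwheel '[{},{},{},{}]'
python3 -c "
from h import *
p=pose();im=optics.get_image('wrist')['img'];cv2.imwrite('pics/w2.png',im[:,:,::-1])
go(.494,.3243,.167,.107)"
```

```text
clock: 6.45
position: [0.4907, 0.33, 0.3604]
ee_rot: [-0.002, 0.667, 0.745, -0.001]
contact_force: [-0.6, -0.0, -3.6]
width: 0.0366
gripper_force: 41.0
clock: 6.78
position: [0.4935, 0.3257, 0.3615]
ee_rot: [0.0, 0.669, 0.743, -0.001]
contact_force: [-0.4, 0.4, -3.3]
width: 0.0362
gripper_force: 41.0
d tool [-0.0012  0.0004  0.1948] turn -0.002 q6 0.36
```

View pics/w2.png

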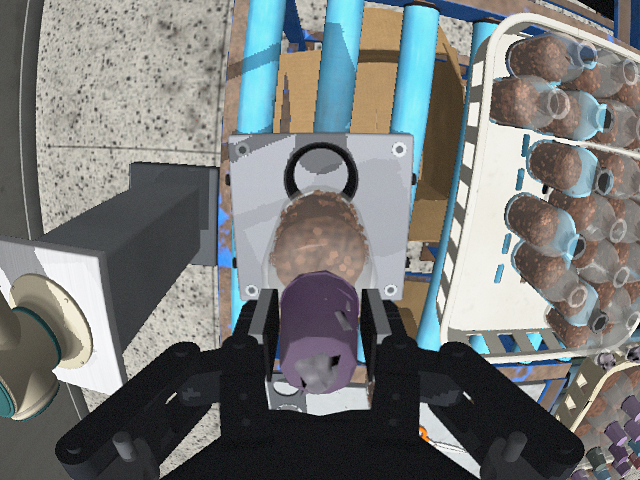

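The wrist view shows the left nest rim centred at (321,173) and bolts at (241,149), (399,149), (251,290) and (392,290). I'll cross-check the carrier pose.

```bash
python3 -c "
from h import *
p=pose()
P=np.array([wplane(p,u,v,.014) for u,v in [(241,149),(399,149),(251,290),(392,290)]]);print(P.round(4),P.mean(0))
print(wplane(p,321,173,.046))
d=P[1]-P[0];print(np.arctan2(d[1],d[0]));d=P[3]-P[2];print(np.arctan2(d[1],d[0]))
go(.494,.3243,.167,.107)"
```

```text
[[0.3887 0.3474 0.014 ]
 [0.5894 0.3688 0.014 ]
 [0.4112 0.1475 0.014 ]
 [0.6138 0.169  0.014 ]] [0.50077157 0.25820518 0.014     ]
[0.49301199 0.3316709  0.046     ]
0.10600523899265134
0.10567785680865185
d tool [-0.0012  0.0004  0.1948] turn -0.002 q6 0.36
```

```bash
python3 -m handwheel '[{"d":[0,0,0.02]},{"d":[0,0,0.035]},{"d":[0,0,0.035]},{"d":[0,0,0.03]},{"d":[0,0,0.02]}]' >/dev/null
python3 -m handwheel '[{"d":[0,0,0.015]},{"d":[0,0,0.01]},{"d":[0,0,0.008]},{"d":[0,0,0.006]},{"d":[0,0,0.004]}]'
python3 -m handwheel '[{"d":[0,0,0.004]},{"d":[0,0,0.003]},{"d":[0,0,0.002]},{"d":[0,0,0.001]},{}]'
python3 -m handwheel '[{},{}]'
```

```text
clock: 7.67
position: [0.4939, 0.3267, 0.1793]
ee_rot: [0.0, 0.669, 0.744, 0.0]
contact_force: [-0.2, 0.0, -2.6]
width: 0.0361
gripper_force: 40.9
clock: 8.08
position: [0.4934, 0.327, 0.1694]
ee_rot: [0.0, 0.668, 0.744, 0.0]
contact_force: [-0.1, -0.2, -3.0]
width: 0.036
gripper_force: 40.9
clock: 8.25
position: [0.4935, 0.327, 0.1696]
ee_rot: [0.0, 0.668, 0.744, 0.0]
contact_force: [-0.1, -0.5, -2.5]
width: 0.0359
gripper_force: 40.9
```

```bash
python3 -m handwheel '[{"d":[-0.0025,0,0]},{"d":[0,0,0.001]},{"d":[0,0,0.001]},{},{}]'
python3 -m handwheel '[{"d":[0,0,0.001]},{"d":[0,0,0.001]},{},{}]'
```

```text
clock: 8.67
position: [0.4942, 0.3251, 0.1677]
ee_rot: [0.0, 0.668, 0.744, 0.001]
contact_force: [0.2, 3.3, -1.6]
width: 0.0362
gripper_force: 41.1
clock: 9.0
position: [0.4942, 0.3254, 0.1672]
ee_rot: [0.0, 0.668, 0.744, 0.002]
contact_force: [-0.5, 3.0, 6.0]
width: 0.0359
gripper_force: 42.2
```

It is on the floor (z force flipped). Release, rise, then go to the plugged bottle.

```bash
python3 -m handwheel '[{"d":[0.001,0,0]},{},{},{},{}]' 0.085 40
python3 -m handwheel '[{},{"d":[0,0,-0.02]},{"d":[0,0,-0.03]},{"d":[0,0,-0.04]},{"d":[0,0,-0.04]}]'
python3 -m handwheel '[{},{}]'>/dev/null
python3 -c "
from h import *
p=pose();im=optics.get_image('wrist')['img'];cv2.imwrite('pics/w3.png',im[:,:,::-1])
go(.6368,-.017,.30,.107)"
```

```text
clock: 9.42
position: [0.4933, 0.325, 0.165]
ee_rot: [0.0, 0.668, 0.744, -0.001]
contact_force: [1.0, -0.2, 1.1]
width: 0.0852
gripper_force: 0.0
clock: 9.83
position: [0.4929, 0.3249, 0.2958]
ee_rot: [-0.0, 0.668, 0.744, -0.001]
contact_force: [1.1, 0.6, 0.9]
width: 0.0847
gripper_force: 0.0
d tool [-0.3557  0.1057 -0.004 ] turn -0.0 q6 0.36
```

View pics/w3.png

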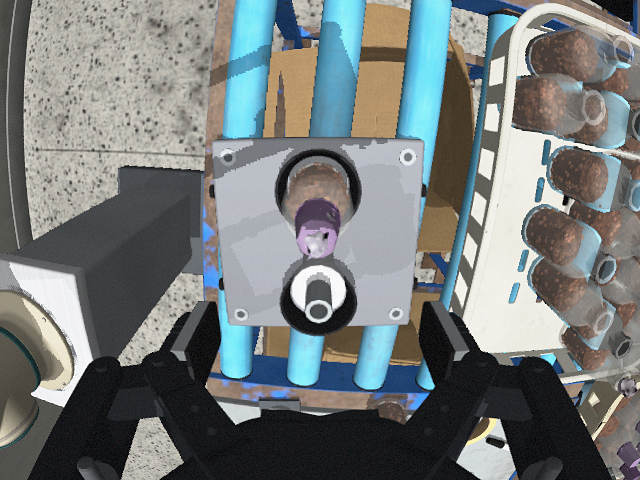

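The capped bottle stands in the left nest (cap at (318,235)); the spigot is at (319,308). Next is the plugged bottle.

```bash
python3 -m handwheel '[{"d":[-0.0355,0.0105,0]},{"d":[-0.0355,0.0105,0]},{"d":[-0.0355,0.0105,0]},{"d":[-0.0355,0.0105,0]},{"d":[-0.0355,0.0105,0]}]'>/dev/null
python3 -m handwheel '[{"d":[-0.0355,0.0105,0]},{"d":[-0.0355,0.0105,0]},{"d":[-0.0355,0.0105,0]},{"d":[-0.0355,0.0105,0]},{"d":[-0.0342,0.0107,0]}]'>/dev/null
python3 -m handwheel '[{},{},{}]'
python3 -c "
from h import *
p=pose();im=optics.get_image('wrist')['img'];cv2.imwrite('pics/w4.png',im[:,:,::-1])
print(wproj(p,[.6368,-.0155,.174]),wproj((np.array([.4929,.3249,.2965]),p[1]),[.5009,.2585,.17]))
go(.6368,-.0155,.137,.107)"
```

```text
clock: 11.13
position: [0.635, -0.0147, 0.2933]
ee_rot: [-0.002, 0.669, 0.744, -0.001]
contact_force: [-0.3, 1.2, -0.9]
width: 0.0851
gripper_force: 0.0
(np.float64(324.80558404334727), np.float64(234.7544828582273)) (np.float64(323.1473221556918), np.float64(311.6926998835131))
d tool [-0.0018  0.0021  0.1569] turn 0.001 q6 -0.24
```

View pics/w4.png

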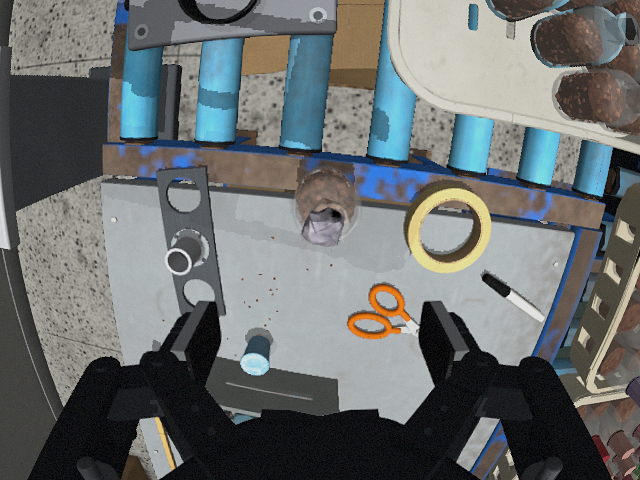

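Cotton is at about (323,228), 4 mm at most from prediction. Grip the neck.

```bash
python3 -m handwheel '[{"d":[0,0.001,0.03]},{"d":[0,0,0.035]},{"d":[0,0,0.035]},{"d":[0,0,0.03]},{"d":[0,0,0.0265]}]'>/dev/null
python3 -m handwheel '[{},{}]'
python3 -m handwheel '[{},{},{},{},{}]' 0.02 40
python3 -m handwheel '[{},{},{},{}]'
python3 -m handwheel '[{"d":[0,0,-0.01]},{"d":[0,0,-0.02]},{"d":[0,0,-0.03]},{"d":[0,0,-0.03]},{"d":[0,0,-0.03]}]'
python3 -m handwheel '[{"d":[0,0,-0.03]},{"d":[0,0,-0.03]},{"d":[0,0,-0.03]},{},{}]'
python3 -c "
from h import *
go(.508,.193,.33,.107)"
```

```text
clock: 11.77
position: [0.6355, -0.0133, 0.1378]
ee_rot: [-0.002, 0.668, 0.745, -0.001]
contact_force: [0.6, 0.1, 0.9]
width: 0.0848
gripper_force: 0.0
clock: 12.18
position: [0.6379, -0.0149, 0.1404]
ee_rot: [0.001, 0.668, 0.744, 0.001]
contact_force: [0.1, 0.8, 3.6]
width: 0.0302
gripper_force: 39.2
clock: 12.52
position: [0.6379, -0.0149, 0.1403]
ee_rot: [0.001, 0.668, 0.744, 0.001]
contact_force: [0.4, 0.6, 5.5]
width: 0.03
gripper_force: 39.4
clock: 12.93
position: [0.6358, -0.015, 0.2591]
ee_rot: [-0.001, 0.668, 0.744, -0.001]
contact_force: [0.8, -0.6, -3.4]
width: 0.0296
gripper_force: 40.2
clock: 13.35
position: [0.637, -0.0151, 0.3502]
ee_rot: [0.001, 0.668, 0.744, 0.001]
contact_force: [-0.4, 0.1, -2.6]
width: 0.0299
gripper_force: 40.4
d tool [ 0.2207 -0.1061  0.0198] turn -0.0 q6 -0.24
```

```bash
python3 -m handwheel '[{"d":[0.02,-0.0096,0]},{"d":[0.035,-0.0168,0]},{"d":[0.035,-0.0168,0]},{"d":[0.035,-0.0168,0]},{"d":[0.035,-0.0168,0]}]'>/dev/null
python3 -m handwheel '[{"d":[0.035,-0.0168,0]},{"d":[0.0257,-0.0125,0]},{},{},{}]'
python3 -m handwheel '[{"d":[0,0,0.02]},{"d":[0,0,0.035]},{"d":[0,0,0.035]},{"d":[0,0,0.03]},{"d":[0,0,0.02]}]' >/dev/null
python3 -m handwheel '[{"d":[0,0,0.015]},{"d":[0,0,0.012]},{"d":[0,0,0.008]},{"d":[0,0,0.004]},{}]'
python3 -c "
from h import *
go(.508,.193,.154,.107)"
```

```text
clock: 14.18
position: [0.5073, 0.1926, 0.347]
ee_rot: [-0.0, 0.668, 0.744, -0.002]
contact_force: [0.5, -0.7, -3.1]
width: 0.0299
gripper_force: 40.2
clock: 15.02
position: [0.512, 0.1989, 0.1786]
ee_rot: [-0.001, 0.67, 0.742, 0.01]
contact_force: [-7.3, 14.4, 41.8]
width: 0.0299
gripper_force: 58.3
d tool [-0.0058 -0.0049  0.0244] turn -0.005 q6 0.13
```

Contact came early. Raise and look.

```bash
python3 -m handwheel '[{"d":[0,0,-0.01]},{"d":[0,0,-0.015]},{"d":[0,0,-0.015]},{"d":[0,0,-0.015]},{}]'>/dev/null
python3 -m handwheel '[{},{},{}]'
python3 - <<'E'
from h import *
s=optics.get_image('scene')['img'][130:300,170:310];w=optics.get_image('wrist')['img'][100:420,170:470]
t=optics.get_image('top')['img'][200:340,140:280]
r=lambda a,h:cv2.resize(a,(int(a.shape[1]*h/a.shape[0]),h),interpolation=cv2.INTER_CUBIC)
cv2.imwrite('pics/m5.png',np.hstack([r(s,400),np.vstack([r(w,200)[:, :188],r(t,200)[:, :188]])])[:,:,::-1])
cv2.imwrite('pics/m5.png',np.hstack([r(s,330),r(w,330)[:,:]])[:,:,::-1])
E
```

```text
clock: 15.68
position: [0.5072, 0.1924, 0.2231]
ee_rot: [-0.001, 0.669, 0.744, -0.001]
contact_force: [0.3, 0.8, -2.9]
width: 0.0299
gripper_force: 48.1Traceback (most recent call last):
  File "<stdin>", line 5, in <module>
    return _nx.concatenate(arrs, 0, dtype=dtype, casting=casting)
           ~~~~~~~~~~~~~~~^^^^^^^^^^^^^^^^^^^^^^^^^^^^^^^^^^^^^^^
ValueError: all the input array dimensions except for the concatenation axis must match exactly, but along dimension 1, the array at index 0 has size 187 and the array at index 1 has size 188
```

```bash
python3 - <<'E'
from h import *
s=optics.get_image('scene')['img'][130:300,170:310];w=optics.get_image('wrist')['img'][60:420,140:500]
r=lambda a,h:cv2.resize(a,(int(a.shape[1]*h/a.shape[0]),h),interpolation=cv2.INTER_CUBIC)
cv2.imwrite('pics/m5.png',np.hstack([r(s,430),r(w,430)])[:,:,::-1])
E
```

```text
(no output)
```

View pics/m5.png

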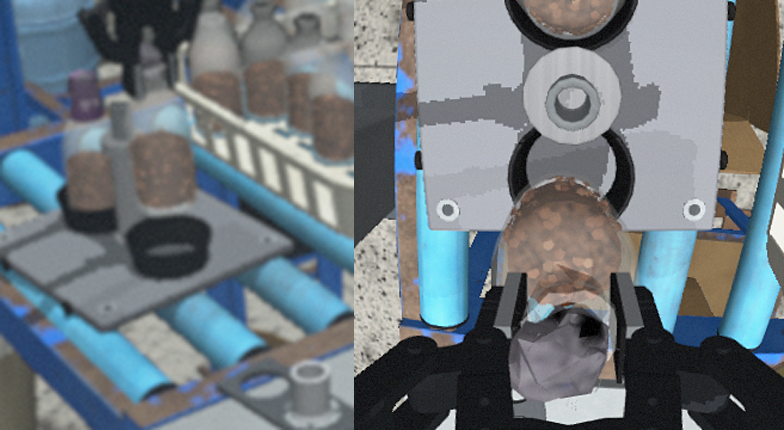

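The scene crop shows the bottle above the right nest (168,245), not visibly tilted much; the wrist crop puts the nest rim at (572,190), the spigot at (572,97) and the body at cols 505–628. I'll compute the offsets.

```bash
python3 - <<'E'
from h import *
p=pose();w=lambda a,b:(140+(a-354)/1.194,60+b/1.194)
print("tcp",p[0])
print("rim",wplane(p,*w(572.5,190),.046),"spig",wplane(p,*w(572,97),.17),"collar",wplane(p,*w(572,95),.134))
for b in((448,210),(694,210)):print("bolt",wplane(p,*w(*b),.014))
z=p[0][2]-.1403
print("pred body centre px", [np.array(wproj(p,[p[0][0],p[0][1],z+h])).round(1) for h in(0,.044,.088,.13)],"meas col",w(566,0)[0])
c=.106
print("pred nest",wproj(p,[.5009+.066*np.sin(c),.2585-.066*np.cos(c),.046]), w(572.5,190))
s=lambda a,b:("scene",170+a*140/354,130+b*140/354)
print("scene: rim",plane(*s(168,234),.046),"tilt pred:",[np.array(proj("scene",[p[0][0],p[0][1],z+h])).round(1) for h in(0,.088,.146)],"meas bottom",s(165,205),"top",s(150,70))
E
```

```text
tcp [0.50760637 0.19311613 0.22421569]
rim [0.50978047 0.18496539 0.046     ] spig [0.50019793 0.26141336 0.17      ] collar [0.50069937 0.25905847 0.134     ]
bolt [0.41227911 0.14750337 0.014     ]
bolt [0.61155044 0.16906689 0.014     ]
pred body centre px [array([321.7, 223.6]), array([322. , 245.4]), array([322.4, 276.3]), array([322.9, 320.4])] meas col 317.5544388609716
pred nest (np.float64(321.7830514966087), np.float64(209.931755090722)) (322.99832495812393, 219.1289782244556)
scene: rim [0.5082761  0.19394279 0.046     ] tilt pred: [array([235. , 209.8]), array([231.9, 178.4]), array([229.7, 156.7])] meas bottom ('scene', 235.25423728813558, 211.0734463276836) top ('scene', 229.32203389830508, 157.68361581920902)
```

```bash
python3 - <<'E'
from h import *
p=pose();z=p[0][2]-.1403
y=p[1][:,0]; 
for dy in(0,-.003,-.006,-.009):
    b=p[0]+y*dy
    th=np.linspace(0,2*np.pi,180)
    P=[wproj(p,[b[0]+.033*np.cos(t),b[1]+.033*np.sin(t),z+h]) for t in th for h in (.003,.02,.04,.06,.085)]
    P=np.array(P);print(dy,"min row",P[:,1].min().round(1),"cols",P[:,0].min().round(1),P[:,0].max().round(1))
print("measured row",60+178/1.194,"cols",140+151/1.194,140+274/1.194)
im=optics.get_image('wrist')['img']
cv2.imwrite('pics/w6.png',cv2.resize(im[180:420,200:440,::-1],(600,600),interpolation=cv2.INTER_CUBIC))
E
```

```text
0 min row 180.6 cols 259.9 384.7
-0.003 min row 184.7 cols 260.3 384.3
-0.006 min row 188.8 cols 260.6 383.9
-0.009 min row 192.9 cols 261.0 383.5
measured row 209.0787269681742 cols 266.46566164154103 369.48073701842543
```

View pics/w6.png

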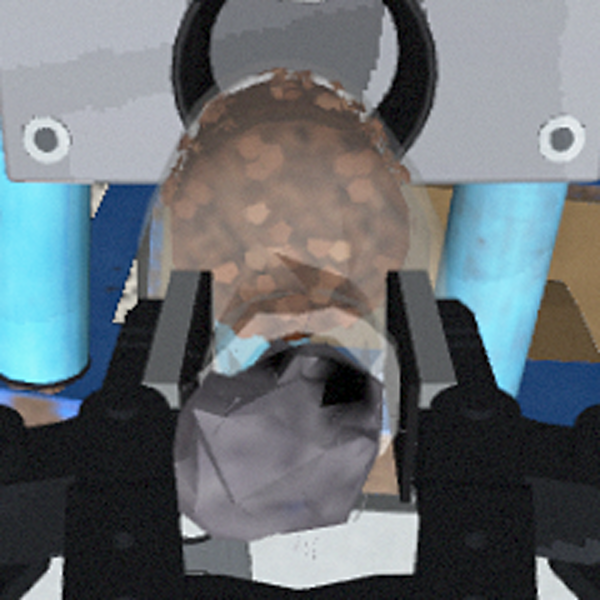

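The glass outline's far edge is at row 65 of the crop (v≈206, expected 181), so the bottle is displaced or slid in the grip. I'll take a closer scene crop with the nominal rings marked.

```bash
python3 - <<'E'
from h import *
p=pose();z=p[0][2]-.1403
im=optics.get_image('scene')['img'];cv2.imwrite('pics/s7full.png',im[:,:,::-1])
x0,y0,k=185,135,6
c=cv2.resize(im[y0:y0+95,x0:x0+100,::-1],None,fx=k,fy=k,interpolation=cv2.INTER_CUBIC)
for h,r in((0,.033),(.088,.033),(.146,.0155)):
    for t in np.linspace(0,2*np.pi,40):
        u,v=proj("scene",[p[0][0]+r*np.cos(t),p[0][1]+r*np.sin(t),z+h])
        cv2.circle(c,(int((u-x0+.5)*k),int((v-y0+.5)*k)),1,(0,255,0),-1)
n=[.5009+.066*np.sin(.106),.2585-.066*np.cos(.106)]
for t in np.linspace(0,2*np.pi,40):
    u,v=proj("scene",[n[0]+.0415*np.cos(t),n[1]+.0415*np.sin(t),.046]);cv2.circle(c,(int((u-x0+.5)*k),int((v-y0+.5)*k)),1,(0,0,255),-1)
cv2.imwrite('pics/s7.png',c)
E
```

```text
(no output)
```

View pics/s7.png

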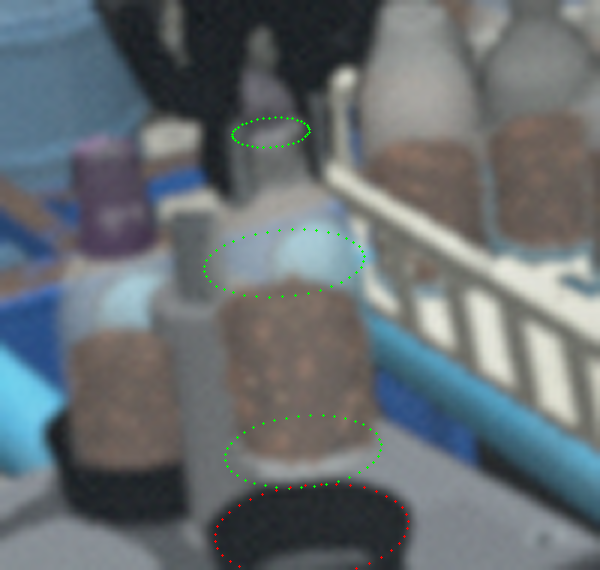

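The bottle hangs upright, on nominal to about 2 mm, and above the nest (red ring matches the rim). I'll lower again, slowly and watching force.

```bash
python3 -m handwheel '[{"d":[0,0,0.008]},{"d":[0,0,0.008]},{"d":[0,0,0.007]},{"d":[0,0,0.003]},{}]' | sed -n 2,4p
python3 -m handwheel '[{"d":[0,0,0.004]},{"d":[0,0,0.003]},{},{}]'| sed -n 2,4p
python3 -m handwheel '[{"d":[0,0,0.003]},{"d":[0,0,0.002]},{},{}]'| sed -n 2,4p
```

```text
position: [0.5069, 0.193, 0.1973]
ee_rot: [-0.001, 0.668, 0.744, -0.001]
contact_force: [0.2, 1.1, -3.0]
position: [0.5078, 0.1931, 0.1917]
ee_rot: [-0.0, 0.668, 0.744, -0.0]
contact_force: [0.4, 0.5, -2.7]
position: [0.5077, 0.1931, 0.1867]
ee_rot: [-0.0, 0.668, 0.744, -0.0]
contact_force: [0.1, -0.1, -3.1]
```

```bash
python3 -m handwheel '[{"d":[0,0,0.003]},{},{}]' | sed -n 2,4p
python3 -m handwheel '[{"d":[0,0,0.003]},{},{}]'| sed -n 2,4p
python3 -m handwheel '[{"d":[0,0,0.003]},{},{}]'| sed -n 2,4p
```

```text
position: [0.5077, 0.1931, 0.1836]
ee_rot: [-0.0, 0.668, 0.744, -0.0]
contact_force: [-0.6, -0.9, -3.2]
position: [0.5083, 0.1934, 0.1814]
ee_rot: [0.0, 0.668, 0.744, 0.001]
contact_force: [-0.3, 0.2, 0.8]
position: [0.5088, 0.1943, 0.1807]
ee_rot: [0.0, 0.668, 0.744, 0.002]
contact_force: [-1.9, 1.8, 12.7]
```

Again contact at the same height, nearly vertical: the bottle base sits on the rim at the −y side (the wrist outline also says it is offset −y). Lift, shift +y, retry.

```bash
python3 -m handwheel '[{"d":[0,0,-0.008]},{"d":[0,0,-0.004]},{"d":[0.004,0,0]},{"d":[0.004,0.002,0]},{}]' | sed -n 2,4p
python3 -m handwheel '[{"d":[0,0,0.004]},{"d":[0,0,0.003]},{"d":[0,0,0.002]},{},{}]'| sed -n 2,4p
python3 -m handwheel '[{"d":[0,0,0.003]},{"d":[0,0,0.002]},{},{}]'| sed -n 2,4p
```

```text
position: [0.509, 0.2021, 0.1892]
ee_rot: [-0.0, 0.668, 0.744, 0.0]
contact_force: [-0.5, -0.0, -3.5]
position: [0.5087, 0.2012, 0.1804]
ee_rot: [-0.0, 0.668, 0.744, -0.0]
contact_force: [-0.3, -0.6, -2.7]
position: [0.509, 0.2014, 0.1757]
ee_rot: [-0.0, 0.668, 0.744, 0.0]
contact_force: [-0.2, -0.3, -2.9]
```

Passing now. Continue slowly.

```bash
python3 -m handwheel '[{"d":[0,0,0.003]},{"d":[0,0,0.002]},{},{}]'| sed -n 2,4p
python3 -m handwheel '[{"d":[0,0,0.003]},{"d":[0,0,0.002]},{},{}]'| sed -n 2,4p
python3 -m handwheel '[{"d":[0,0,0.002]},{},{}]'| sed -n 2,4p
python3 -m handwheel '[{"d":[0,0,0.002]},{},{}]'| sed -n 2,4p
```

```text
position: [0.5092, 0.2014, 0.1708]
ee_rot: [0.0, 0.668, 0.744, 0.0]
contact_force: [1.4, 0.8, -3.9]
position: [0.5092, 0.2015, 0.1657]
ee_rot: [0.0, 0.668, 0.744, 0.0]
contact_force: [0.9, 2.3, -2.6]
position: [0.5093, 0.2016, 0.1638]
ee_rot: [0.0, 0.668, 0.744, 0.0]
contact_force: [2.5, 3.0, -3.2]
position: [0.5093, 0.2015, 0.1617]
ee_rot: [0.0, 0.668, 0.744, 0.0]
contact_force: [1.6, 3.7, -2.1]
```

```bash
python3 -m handwheel '[{"d":[0.0015,0.001,0.002]},{},{}]'| sed -n 2,4p
python3 -m handwheel '[{"d":[0.001,0.0005,0.002]},{},{}]'| sed -n 2,4p
python3 -m handwheel '[{"d":[0,0,0.002]},{},{}]'| sed -n 2,4p
```

```text
position: [0.5098, 0.2033, 0.1607]
ee_rot: [-0.0, 0.668, 0.744, 0.0]
contact_force: [-0.6, 2.9, 5.4]
position: [0.5097, 0.2037, 0.1572]
ee_rot: [-0.0, 0.668, 0.744, -0.001]
contact_force: [1.3, 1.8, -1.1]
position: [0.5099, 0.2036, 0.1553]
ee_rot: [-0.0, 0.668, 0.744, -0.001]
contact_force: [0.4, 0.8, -1.1]
```

```bash
python3 -m handwheel '[{"d":[0,0,0.002]},{},{}]'| sed -n 2,4p
python3 -m handwheel '[{"d":[0,0,0.001]},{},{}]'| sed -n 2,4p
python3 - <<'E'
from h import *
s=optics.get_image('scene')['img'][125:250,170:300];w=optics.get_image('wrist')['img'][120:420,170:470]
r=lambda a,h:cv2.resize(a,(int(a.shape[1]*h/a.shape[0]),h),interpolation=cv2.INTER_CUBIC)
cv2.imwrite('pics/m8.png',np.hstack([r(s,390),r(w,390)])[:,:,::-1])
E
```

```text
position: [0.5102, 0.2035, 0.1551]
ee_rot: [0.0, 0.668, 0.744, -0.0]
contact_force: [-2.1, 0.1, 6.7]
position: [0.5103, 0.2036, 0.1551]
ee_rot: [0.001, 0.668, 0.744, 0.0]
contact_force: [-1.5, -0.9, 13.2]
```

View pics/m8.png

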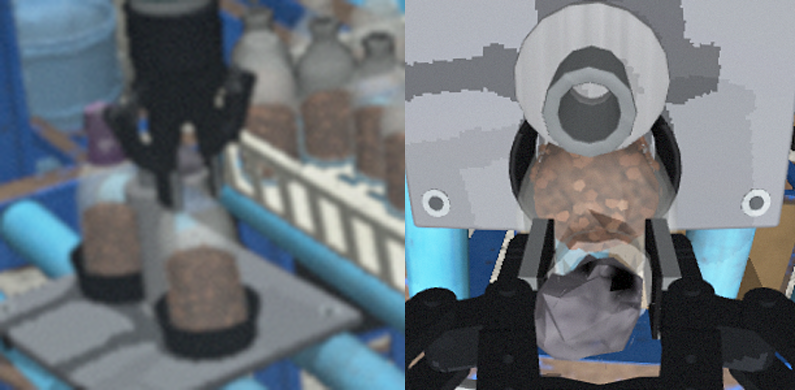

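The bottle is in the nest, but its neck leans towards +y (it pivoted between the pads). I'll swing it upright by moving the neck back, then release.

```bash
python3 -m handwheel '[{"d":[-0.002,0,-0.001]},{"d":[-0.002,0,0]},{"d":[-0.002,0,0]},{},{}]'| sed -n 2,4p
python3 -m handwheel '[{"d":[-0.002,-0.001,0]},{"d":[-0.001,-0.001,0]},{},{}]'| sed -n 2,4p
```

```text
position: [0.5102, 0.198, 0.1543]
ee_rot: [-0.001, 0.668, 0.744, -0.0]
contact_force: [-1.8, 1.0, 6.2]
position: [0.5093, 0.1948, 0.1537]
ee_rot: [0.0, 0.668, 0.744, 0.0]
contact_force: [0.3, 2.4, 2.4]
```

```bash
python3 -m handwheel '[{"d":[-0.001,-0.001,0]},{},{},{},{}]' 0.06 40| sed -n 2,4p
python3 -m handwheel '[{},{},{"d":[0,0,-0.01]},{"d":[0,0,-0.02]},{"d":[0,0,-0.03]}]'| sed -n 2,6p
python3 -m handwheel '[{"d":[0,0,-0.035]},{"d":[0,0,-0.035]},{"d":[0,0,-0.035]},{},{}]' 0.085| sed -n 2,6p
python3 - <<'E'
from h import *
p=pose();print(p[0]);s=optics.get_image('scene')['img'][125:250,170:300];w=optics.get_image('wrist')['img'][60:440,150:490]
r=lambda a,h:cv2.resize(a,(int(a.shape[1]*h/a.shape[0]),h),interpolation=cv2.INTER_CUBIC)
cv2.imwrite('pics/m9.png',np.hstack([r(s,390),r(w,390)])[:,:,::-1])
go(.4835,-.109,.30,.117)
E
```

```text
position: [0.5082, 0.1934, 0.1536]
ee_rot: [0.0, 0.668, 0.744, -0.0]
contact_force: [-0.2, 1.1, 0.2]
position: [0.5066, 0.1933, 0.2128]
ee_rot: [-0.002, 0.668, 0.744, -0.002]
contact_force: [0.5, -0.4, -0.3]
width: 0.0598
gripper_force: 0.0
position: [0.5093, 0.194, 0.3222]
ee_rot: [0.002, 0.668, 0.744, 0.003]
contact_force: [0.6, 0.1, -0.5]
width: 0.0849
gripper_force: 0.0
[0.50934057 0.19397138 0.322178  ]
d tool [-0.2982 -0.0564  0.0187] turn -0.01 q6 0.13
```

View pics/m9.png

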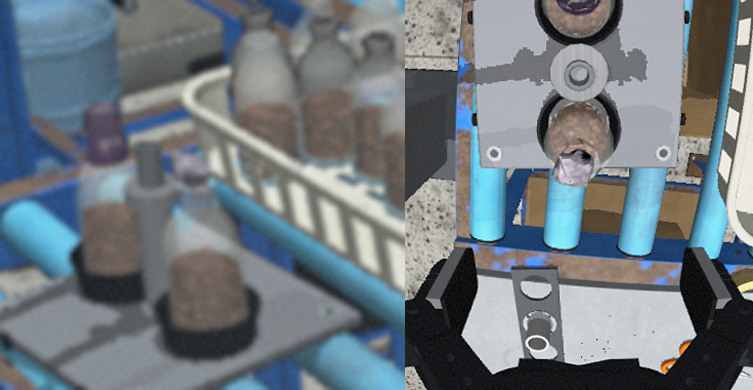

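Both bottles stand in their nests, with the capped one on the left and the plugged one on the right. Next, move above the plate and measure it from its dark mask in the wrist image.

```bash
python3 -m handwheel '[{"d":[-0.03,-0.0056,0]},{"d":[-0.03,-0.0056,0]},{"d":[-0.03,-0.0056,0]},{"d":[-0.03,-0.0056,0]},{"d":[-0.03,-0.0056,0]}]'|sed -n 2p
python3 -m handwheel '[{"d":[-0.025,-0.0056,0]},{"d":[-0.025,-0.0056,0.01]},{"d":[-0.02,-0.0056,0.01]},{"d":[-0.01,-0.0056,0]},{"d":[0,-0.0056,0]}]'|sed -n 2p
python3 -m handwheel '[{"turn":-0.01},{},{}]'|sed -n 2,3p
python3 - <<'E'
from h import *
p=pose();im=optics.get_image('wrist')['img'];cv2.imwrite('pics/w10.png',im[:,:,::-1])
M=im.copy();hsv=cv2.cvtColor(im,cv2.COLOR_RGB2HSV);g=cv2.cvtColor(im,cv2.COLOR_RGB2GRAY)
pr=[wproj(p,[.484,-.109,z]) for z in(.005,.05)];print("pred hub",np.round(pr,1),"table/plate grey:")
c=pr[0]
for dy in(-.066,.066):
    u,v=wproj(p,[.484-dy*.12,-.109+dy,.005]);print("hole",round(u),round(v),im[int(v)%480,int(u)%640] if 0<=v<480 else None)
u,v=wproj(p,[.484+.025*.99,-.109+.03,.005]);print("plate px",round(u),round(v),im[int(v),int(u)])
g2=cv2.medianBlur(g,3)
C=cv2.HoughCircles(g2,cv2.HOUGH_GRADIENT,1,15,param1=80,param2=22,minRadius=15,maxRadius=60)
for a in (C[0] if C is not None else [])[:15]:
    print(a.round(1),wplane(p,a[0],a[1],.005).round(4)[:2],wplane(p,a[0],a[1],.05).round(4)[:2])
E
```

```text
position: [0.4951, 0.0404, 0.3169]
position: [0.4761, -0.0424, 0.2971]
position: [0.4774, -0.0399, 0.2993]
ee_rot: [0.0, 0.664, 0.748, 0.001]
pred hub [[319.1 239.2]
 [319.1 253.7]] table/plate grey:
hole 319 289 [197 205 206]
hole 319 184 [185 190 191]
plate px 343 218 [107 112 114]
[113.5 284.5  58.3] [ 0.2043 -0.2123] [ 0.2327 -0.1845]
[144.5 237.5  58.3] [ 0.2608 -0.1341] [ 0.283  -0.1148]
[106.5 300.5  53.9] [ 0.1877 -0.2419] [ 0.2179 -0.2109]
[155.5 226.5  56.1] [ 0.2774 -0.1172] [ 0.2978 -0.0997]
[140.5 252.5  56.1] [ 0.2534 -0.1562] [ 0.2765 -0.1344]
[ 89.5 293.5  56.1] [ 0.1577 -0.2358] [ 0.1911 -0.2055]
[134.5 298.5  56.1] [ 0.2372 -0.2291] [ 0.262  -0.1994]
[330.5  80.5  56.1] [0.4746 0.0752] [0.4737 0.0718]
[273.5  65.5  59.4] [0.4107 0.0854] [0.4167 0.081 ]
[156.5 249.5  51.7] [ 0.2776 -0.1486] [ 0.298  -0.1277]
[151.5 272.5  59.4] [ 0.2681 -0.1832] [ 0.2896 -0.1585]
[125.5 259.5  52.7] [ 0.229  -0.1698] [ 0.2547 -0.1466]
[110.5 262.5  56.1] [ 0.2036 -0.1781] [ 0.232 -0.154]
[317.5 100.5  58.3] [0.4632 0.0512] [0.4635 0.0505]
[ 93.5 311.5  42.7] [ 0.1594 -0.267 ] [ 0.1926 -0.2333]
```

```bash
python3 - <<'E'
from h import *
p=pose();im=cv2.imread('pics/w10.png')
g=cv2.medianBlur(cv2.cvtColor(im,cv2.COLOR_BGR2GRAY),3)
for th in(140,155):
    m=((g<th)).astype(np.uint8)
    cs,h=cv2.findContours(m,cv2.RETR_CCOMP,cv2.CHAIN_APPROX_NONE)
    for c,hh in zip(cs,h[0]):
        A=cv2.contourArea(c);(u,v),r=cv2.minEnclosingCircle(c)
        if 80<A<9000 and 270<u<370 and 130<v<340 :
            P=np.array([wplane(p,a,b,.005)[:2] for a,b in c[:,0]],np.float32)
            (x,y),(w,l),an=cv2.minAreaRect(P);print(th,"hole" if hh[3]>=0 else "outer",A,(round(u),round(v)),"c",round(x,4),round(y,4),"size",round(w,4),round(l,4),round(an,2))
E
```

```text
140 outer 373.5 (317, 254) c 0.4836 -0.1284 size 0.0268 0.028 49.85
140 hole 825.0 (318, 286) c 0.4902 -0.1727 size 0.044 0.0432 40.29
140 hole 1032.5 (317, 245) c 0.4833 -0.1209 size 0.0527 0.0552 8.62
140 hole 797.0 (316, 184) c 0.4721 -0.0505 size 0.03 0.0457 88.81
155 outer 385.5 (316, 254) c 0.4832 -0.128 size 0.0279 0.0275 6.81
155 hole 803.5 (318, 286) c 0.4909 -0.1727 size 0.0441 0.0414 6.8
155 hole 993.0 (317, 245) c 0.4828 -0.1216 size 0.0516 0.0539 8.67
155 hole 778.5 (316, 184) c 0.4722 -0.0501 size 0.0288 0.0455 89.92
```

```bash
python3 -c "
from h import *
go(.4822,-.1085,.040,.13)"
python3 -m handwheel '[{"d":[-0.03,0,0]},{"d":[-0.03,0,0]},{"d":[-0.0075,0.0,0]},{},{}]'|sed -n 2p
python3 -c "
from h import *
go(.4822,-.1085,.040,.13)"
```

```text
d tool [-0.0687 -0.0038  0.2593] turn -0.012 q6 -0.35
position: [0.4851, -0.1072, 0.2987]
d tool [-0.0013 -0.0031  0.2587] turn -0.013 q6 -0.48
```

```bash
python3 -m handwheel '[{"d":[-0.0013,-0.003,0.02],"turn":-0.013},{"d":[0,0,0.04]},{"d":[0,0,0.04]},{"d":[0,0,0.04]},{"d":[0,0,0.04]}]'|sed -n 2p
python3 -m handwheel '[{"d":[0,0,0.035]},{"d":[0,0,0.025]},{"d":[0,0,0.013]},{"d":[0,0,0.005]},{}]'|sed -n 2p
python3 -c "
from h import *
go(.4822,-.1085,.040,.13)"
python3 -m handwheel '[{},{},{},{},{}]' 0.02 90|sed -n 2,6p
python3 -m handwheel '[{},{},{},{}]'|sed -n 2,6p
```

```text
position: [0.4821, -0.1078, 0.1179]
position: [0.4816, -0.1082, 0.0399]
d tool [-0.0004  0.0006 -0.0001] turn 0.001 q6 -0.49
position: [0.483, -0.1098, 0.0421]
ee_rot: [0.001, 0.66, 0.752, 0.001]
contact_force: [-0.0, 0.5, 3.9]
width: 0.0313
gripper_force: 89.3
position: [0.4831, -0.1098, 0.0421]
ee_rot: [0.001, 0.66, 0.751, 0.001]
contact_force: [-0.7, 0.7, 6.2]
width: 0.0316
gripper_force: 89.5
```

```bash
python3 -m handwheel '[{"d":[0,0,-0.005]},{"d":[0,0,-0.01]},{"d":[0,0,-0.02]},{"d":[0,0,-0.025]},{"d":[0,0,-0.025]}]'|sed -n 2,6p
python3 -m handwheel '[{"d":[0,0,-0.03]},{"d":[0,0,-0.03]},{"d":[0,0,-0.03]},{"d":[0,0,-0.03]},{"d":[0,0,-0.03]}]'|sed -n 2,4p
python3 -m handwheel '[{"d":[0,0,-0.02]},{"d":[0,0,-0.01]},{"turn":0.012},{"turn":0.012},{}]'|sed -n 2,6p
python3 -c "
from h import *
p=(np.array([0.50934057,0.19397138,0.322178]),R.from_quat([.668,.744,.003,.002]).as_matrix())
print(wplane(p,318.6,131.1,.17),wplane(p,319.5,132,.134))
go(.5005,.259,.29,.106)"
```

```text
position: [0.4814, -0.1094, 0.1265]
ee_rot: [-0.001, 0.66, 0.751, -0.0]
contact_force: [0.9, 0.4, -1.8]
width: 0.032
gripper_force: 89.4
position: [0.4814, -0.1094, 0.2776]
ee_rot: [-0.0, 0.66, 0.751, 0.0]
contact_force: [-0.6, 0.4, -2.1]
position: [0.4812, -0.1093, 0.304]
ee_rot: [-0.002, 0.669, 0.743, -0.001]
contact_force: [-0.4, -1.0, -2.6]
width: 0.0317
gripper_force: 89.5
[0.50107287 0.26070613 0.17      ] [0.50229852 0.2577436  0.134     ]
d tool [0.3642 0.0579 0.0144] turn -0.001 q6 -0.47
```

```bash
python3 -m handwheel '[{"d":[0.015,0.0024,0]},{"d":[0.03,0.0048,0]},{"d":[0.03,0.0048,0]},{"d":[0.03,0.0048,0]},{"d":[0.03,0.0048,0]}]'|sed -n 2p
python3 -m handwheel '[{"d":[0.03,0.0048,0]},{"d":[0.03,0.0048,0]},{"d":[0.03,0.0048,0]},{"d":[0.03,0.0048,0]},{"d":[0.03,0.0048,0]}]'|sed -n 2p
python3 -m handwheel '[{"d":[0.03,0.0048,0]},{"d":[0.025,0.004,0]},{"d":[0.015,0.0024,0]},{"d":[0.009,0.0014,0]},{}]'|sed -n 2p
python3 -m handwheel '[{},{},{},{}]'|sed -n 2,6p
python3 - <<'E'
from h import *
p=pose();im=optics.get_image('wrist')['img'];cv2.imwrite('pics/w11.png',im[:,:,::-1])
im=optics.get_image('scene')['img'];cv2.imwrite('pics/s11.png',im[:,:,::-1])
go(.5006,.259,.29,.106)
E
```

```text
position: [0.4883, 0.0281, 0.3037]
position: [0.4963, 0.1799, 0.3036]
position: [0.5009, 0.2599, 0.3038]
position: [0.5016, 0.2574, 0.3059]
ee_rot: [0.0, 0.669, 0.743, -0.0]
contact_force: [0.5, 0.4, -1.8]
width: 0.0316
gripper_force: 89.4
d tool [ 0.0014 -0.001   0.016 ] turn -0.001 q6 0.25
```

```bash
python3 - <<'E'
from h import *
p=pose();im=cv2.imread('pics/w11.png');g=cv2.cvtColor(im,cv2.COLOR_BGR2GRAY)
z=p[0][2]-.0421+.005;X=p[1][:,1];Y=p[1][:,0]
c=np.array([p[0][0],p[0][1],z])
for n,a,b in(("far L",-.032,.098),("far R",.032,.098),("hole far",0,.0885),("hole near",0,.0435),("hole L",-.0225,.066),("hole R",.0225,.066)):
    print(n,np.round(wproj(p,c+X*a+Y*b),1))
u=int(wproj(p,c+Y*.098-X*.026)[0]);print("col",u,g[60:330:4,u].tolist())
u=int(wproj(p,c+Y*.098+X*.026)[0]);print("col",u,g[60:330:4,u].tolist())
v=int(wproj(p,c+Y*.066)[1]);print("row",v,g[v,200:440:4].tolist())
E
```

```text
far L [246.7  78.1]
far R [399.   78.5]
hole far [323.   98.5]
hole near [322.8 202.2]
hole L [270.2 151.7]
hole R [375.4 151.8]
col 260 [150, 148, 138, 136, 86, 83, 79, 86, 83, 83, 85, 86, 79, 87, 79, 81, 81, 85, 81, 84, 83, 84, 81, 83, 83, 81, 83, 85, 82, 82, 82, 80, 81, 84, 80, 80, 81, 83, 81, 81, 83, 85, 83, 79, 78, 83, 83, 81, 79, 80, 74, 67, 70, 71, 74, 72, 71, 76, 81, 112, 22, 24, 38, 79, 93, 91, 93, 91]
col 385 [156, 150, 149, 150, 107, 80, 84, 84, 77, 84, 78, 86, 77, 84, 79, 81, 76, 83, 84, 78, 81, 82, 76, 80, 79, 78, 81, 79, 78, 81, 79, 79, 81, 77, 79, 81, 79, 80, 70, 73, 70, 69, 72, 70, 69, 76, 75, 72, 71, 76, 69, 69, 69, 69, 61, 65, 57, 133, 155, 190, 92, 23, 22, 38, 19, 24, 23, 21]
row 151 [69, 98, 91, 88, 107, 122, 119, 124, 119, 121, 122, 88, 83, 83, 82, 86, 84, 175, 187, 191, 192, 193, 50, 103, 124, 149, 81, 121, 148, 141, 142, 132, 126, 110, 152, 121, 121, 45, 51, 190, 190, 176, 181, 78, 80, 84, 79, 78, 95, 187, 186, 189, 190, 185, 189, 185, 150, 106, 66, 67]
```

Plate hangs level and aligned (far edge at row 76 against 78 predicted, both hole edges as expected). Lower.

```bash
python3 -m handwheel '[{"d":[0.0014,-0.0008,0.01]},{"d":[0,0,0.02]},{"d":[0,0,0.02]},{"d":[0,0,0.01]},{}]'|sed -n 2,4p
python3 -m handwheel '[{"d":[0,0,0.006]},{"d":[0,0,0.006]},{"d":[0,0,0.006]},{},{}]'|sed -n 2,4p
python3 -c "
from h import *
go(.5008,.259,.176,.106)"
```

```text
position: [0.4988, 0.2591, 0.2427]
ee_rot: [-0.001, 0.669, 0.744, -0.003]
contact_force: [-0.2, 0.4, -2.6]
position: [0.5006, 0.2598, 0.2278]
ee_rot: [-0.0, 0.669, 0.744, 0.0]
contact_force: [0.2, 0.4, -1.7]
d tool [-0.0008  0.0001  0.0518] turn 0.0 q6 0.25
```

```bash
python3 -m handwheel '[{"d":[0,0,0.005]},{"d":[0,0,0.005]},{"d":[0,0,0.003]},{},{}]'|sed -n 2,4p
python3 -m handwheel '[{"d":[0,0,0.004]},{"d":[0,0,0.003]},{"d":[0,0,0.002]},{},{}]'|sed -n 2,4p
python3 -m handwheel '[{"d":[0,0,0.004]},{"d":[0,0,0.003]},{"d":[0,0,0.002]},{},{}]'|sed -n 2,4p
```

```text
position: [0.5005, 0.2597, 0.2145]
ee_rot: [-0.0, 0.669, 0.744, -0.0]
contact_force: [0.5, -0.1, -1.6]
position: [0.5005, 0.2598, 0.2056]
ee_rot: [-0.0, 0.669, 0.744, -0.0]
contact_force: [0.1, 0.3, -1.0]
position: [0.5006, 0.2595, 0.1965]
ee_rot: [0.0, 0.669, 0.744, -0.0]
contact_force: [0.4, -1.3, -2.3]
```

```bash
python3 -m handwheel '[{"d":[0,0,0.004]},{"d":[0,0,0.003]},{"d":[0,0,0.001]},{},{}]'|sed -n 2,4p
python3 -m handwheel '[{"d":[0,0,0.003]},{"d":[0,0,0.002]},{"d":[0,0,0.001]},{},{}]'|sed -n 2,4p
python3 -m handwheel '[{"d":[0,0,0.002]},{"d":[0,0,0.001]},{},{}]'|sed -n 2,4p
```

```text
position: [0.5006, 0.2595, 0.1885]
ee_rot: [0.0, 0.669, 0.744, -0.0]
contact_force: [1.5, -1.0, -3.4]
position: [0.5008, 0.2596, 0.1827]
ee_rot: [0.0, 0.669, 0.744, -0.0]
contact_force: [1.8, -2.9, -2.1]
position: [0.5009, 0.2596, 0.1798]
ee_rot: [0.0, 0.669, 0.744, 0.0]
contact_force: [2.8, -2.7, -1.4]
```

```bash
python3 -m handwheel '[{"d":[-0.001,0.001,0.001]},{"d":[0,0,0.001]},{},{}]'|sed -n 2,4p
python3 -m handwheel '[{"d":[0,0,0.001]},{"d":[0,0,0.001]},{},{}]'|sed -n 2,4p
```

```text
position: [0.5011, 0.2594, 0.1774]
ee_rot: [-0.001, 0.669, 0.744, -0.0]
contact_force: [-0.5, 0.3, -2.0]
position: [0.5014, 0.2594, 0.1762]
ee_rot: [-0.0, 0.669, 0.744, 0.0]
contact_force: [-1.2, 0.8, 1.8]
```

Seated at the expected height. Release, rise, move to the pin.

```bash
python3 -m handwheel '[{"d":[0,0,0.0005]},{},{},{},{}]' 0.06 60|sed -n 2,6p
python3 -m handwheel '[{},{"d":[0,0,-0.01]},{"d":[0,0,-0.025]},{"d":[0,0,-0.03]},{"d":[0,0,-0.03]}]'|sed -n 2,4p
python3 -m handwheel '[{"d":[0,0,-0.025]},{},{}]' 0.085|sed -n 2,4p
python3 - <<'E'
from h import *
p=pose();im=optics.get_image('wrist')['img'];cv2.imwrite('pics/w12.png',im[:,:,::-1])
go(.4155,-.28,.30,.106)
E
```

```text
position: [0.5018, 0.2589, 0.1752]
ee_rot: [0.0, 0.669, 0.744, 0.0]
contact_force: [1.3, -0.3, -0.0]
width: 0.0599
gripper_force: 0.0
position: [0.5014, 0.2587, 0.2717]
ee_rot: [-0.0, 0.669, 0.744, -0.0]
contact_force: [1.6, 0.6, 0.5]
position: [0.5025, 0.2592, 0.2978]
ee_rot: [0.001, 0.669, 0.744, 0.002]
contact_force: [0.5, -0.2, -0.1]
d tool [-0.5267 -0.1427 -0.0044] turn 0.0 q6 0.25
```

```bash
python3 -m handwheel '[{"d":[-0.035,-0.0095,0]},{"d":[-0.035,-0.0095,0]},{"d":[-0.035,-0.0095,0]},{"d":[-0.035,-0.0095,0]},{"d":[-0.035,-0.0095,0]}]'|sed -n 2p
python3 -m handwheel '[{"d":[-0.035,-0.0095,0]},{"d":[-0.035,-0.0095,0]},{"d":[-0.035,-0.0095,0]},{"d":[-0.035,-0.0095,0]},{"d":[-0.035,-0.0095,0]}]'|sed -n 2p
python3 -m handwheel '[{"d":[-0.035,-0.0095,0]},{"d":[-0.035,-0.0095,0]},{"d":[-0.035,-0.0095,0]},{"d":[-0.035,-0.0095,0]},{"d":[-0.035,-0.0095,0]}]'|sed -n 2p
python3 -m handwheel '[{},{},{}]'|sed -n 2,3p
python3 - <<'E'
from h import *
p=pose();im=optics.get_image('wrist')['img'];cv2.imwrite('pics/w13.png',im[:,:,::-1])
t=optics.get_image('top')['img'];s=optics.get_image('scene')['img']
r=lambda a,h:cv2.resize(a,(int(a.shape[1]*h/a.shape[0]),h),interpolation=cv2.INTER_CUBIC)
a=r(im[130:380,220:420],500);b=r(s[120:260,180:310],500)[:, :390]
cv2.imwrite('pics/m13.png',np.hstack([a,b])[:,:,::-1]);print(p[0],a.shape)
print(np.round([wproj(p,[.4155,-.322,.13]),wproj(p,[.4155,-.322,.08]),wproj(p,[.4155,-.322,.01])],1))
E
```

```text
position: [0.4714, 0.0785, 0.2937]
position: [0.4427, -0.1004, 0.2939]
position: [0.4142, -0.2793, 0.2938]
position: [0.4149, -0.2774, 0.294]
ee_rot: [-0.002, 0.669, 0.743, 0.0]
[ 0.41494553 -0.27743338  0.2939521 ] (500, 400, 3)
[[316.7 265.8]
 [317.1 244.5]
 [317.6 222.5]]
```

View pics/m13.png

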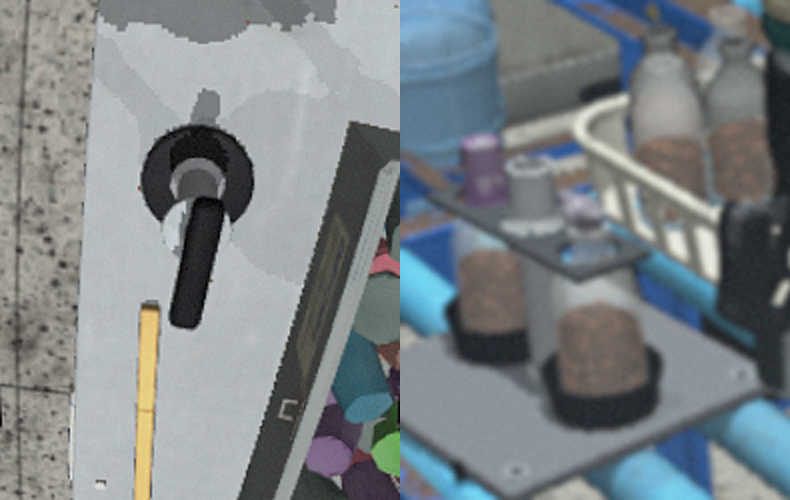

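The plate lies flat over both necks (scene crop). The pin's bar runs from crop (209,203) to (186,324), i.e. wrist (324.5,231.5)–(313,292), with the foot at (319,220).

```bash
python3 - <<'E'
from h import *
p=pose()
a=wplane(p,324.5,231.5,.13);b=wplane(p,313,292,.13);d=a-b
print(a,b,np.linalg.norm(d),(a+b)/2,"bar ang",np.arctan2(d[1],d[0]),"foot",wplane(p,319,220,.01),"collar",wplane(p,318,242,.081))
yaw=np.arctan2(d[1],d[0])-np.pi/2;print(yaw)
go(.4155,-.322,.126,yaw)
E
```

```text
[ 0.41967324 -0.29093629  0.13      ] [ 0.41601171 -0.34750425  0.13      ] 0.056686342658220326 [ 0.41784247 -0.31922027  0.13      ] bar ang 1.5061584142418267 foot [ 0.4179573  -0.31906404  0.01      ] collar [ 0.41714015 -0.31912394  0.081     ]
-0.06463791255306983
d tool [-0.0452 -0.0049  0.1689] turn 0.172 q6 -0.84
```

```bash
python3 -m handwheel '[{"d":[-0.022,0,0]},{"d":[-0.0215,-0.003,0]},{"turn":0.085},{"turn":0.085},{}]'|sed -n 2p
python3 -m handwheel '[{},{},{}]'|sed -n 2,3p
python3 -c "
from h import *
go(.4168,-.3203,.126,-.066)"
```

```text
position: [0.4175, -0.3208, 0.2952]
position: [0.4173, -0.3212, 0.2954]
ee_rot: [0.0, 0.729, 0.685, 0.0]
d tool [ 0.0008 -0.0006  0.1694] turn 0.004 q6 -0.73
```

```bash
python3 -m handwheel '[{"d":[0.001,-0.0005,0.02]},{"d":[0,0,0.035]},{"d":[0,0,0.035]},{"d":[0,0,0.03]},{"d":[0,0,0.02]}]'|sed -n 2p
python3 -m handwheel '[{"d":[0,0,0.015]},{"d":[0,0,0.01]},{"d":[0,0,0.003]},{},{}]'|sed -n 2,4p
python3 - <<'E'
from h import *
p=pose();im=optics.get_image('wrist')['img'];g=cv2.cvtColor(im,cv2.COLOR_RGB2GRAY);cv2.imwrite('pics/w14.png',im[:,:,::-1])
X=p[1][:,1];Y=p[1][:,0];print(p[0])
for t in(-.02,-.01,0,.01,.02):
    c=p[0].copy();c[2]=.13;c=c+Y*t;u,v=wproj(p,c);v=int(v);row=g[v,200:440];print(t,"pred",round(u),v,"left/right 7mm",np.round([wproj(p,c-X*.007)[0],wproj(p,c+X*.007)[0]]),row[::5].tolist())
E
```

```text
position: [0.4156, -0.3192, 0.1526]
position: [0.4173, -0.3212, 0.1281]
ee_rot: [0.001, 0.729, 0.684, 0.0]
contact_force: [0.2, 0.2, 0.3]
[ 0.41733019 -0.32122162  0.12810399]
-0.02 pred 323 375 left/right 7mm [306. 340.] [11, 22, 192, 156, 141, 150, 175, 187, 169, 173, 85, 137, 203, 203, 202, 202, 203, 201, 202, 204, 190, 23, 27, 32, 32, 38, 31, 101, 199, 203, 199, 199, 203, 199, 201, 201, 199, 201, 199, 202, 203, 69, 63, 65, 67, 68, 72, 11]
-0.01 pred 323 357 left/right 7mm [306. 340.] [12, 17, 12, 32, 152, 176, 185, 140, 179, 155, 161, 205, 209, 207, 206, 204, 204, 204, 205, 208, 220, 22, 24, 7, 22, 27, 24, 16, 202, 204, 196, 200, 199, 198, 203, 204, 198, 199, 201, 198, 201, 206, 68, 66, 66, 4, 13, 10]
0 pred 323 337 left/right 7mm [305. 341.] [10, 8, 23, 18, 48, 130, 157, 182, 162, 153, 203, 199, 203, 202, 198, 201, 199, 206, 204, 193, 208, 5, 18, 16, 22, 29, 21, 19, 205, 202, 199, 198, 199, 199, 201, 200, 204, 206, 201, 201, 201, 199, 155, 64, 13, 11, 23, 12]
0.01 pred 323 315 left/right 7mm [305. 342.] [88, 17, 11, 21, 162, 176, 150, 148, 74, 204, 205, 205, 202, 202, 206, 204, 207, 205, 202, 207, 205, 13, 15, 26, 25, 22, 17, 12, 190, 191, 190, 190, 190, 189, 193, 189, 187, 186, 184, 185, 190, 203, 201, 66, 67, 15, 12, 12]
0.02 pred 323 292 left/right 7mm [304. 343.] [180, 181, 199, 164, 162, 101, 156, 185, 195, 202, 204, 209, 205, 202, 201, 204, 201, 204, 169, 126, 129, 8, 14, 26, 24, 20, 15, 17, 5, 204, 199, 197, 194, 195, 190, 192, 192, 192, 189, 191, 190, 190, 192, 191, 82, 65, 93, 69]
```

Bar is centred between the jaws (cols 303–338) and parallel. Grip and draw straight up.

```bash
python3 -m handwheel '[{"d":[0,0,0.002]},{},{},{},{}]' 0.005 60|sed -n 2,6p
python3 -m handwheel '[{},{},{},{}]'|sed -n 2,6p
python3 -m handwheel '[{"d":[0,0,-0.004]},{"d":[0,0,-0.008]},{"d":[0,0,-0.01]},{"d":[0,0,-0.01]},{}]'|sed -n 2,6p
python3 -m handwheel '[{"d":[0,0,-0.01]},{"d":[0,0,-0.01]},{"d":[0,0,-0.01]},{"d":[0,0,-0.01]},{"d":[0,0,-0.01]}]'|sed -n 2,6p
python3 -m handwheel '[{"d":[0,0,-0.015]},{"d":[0,0,-0.02]},{"d":[0,0,-0.03]},{"d":[0,0,-0.03]},{"d":[0,0,-0.03]}]'|sed -n 2,6p
```

```text
position: [0.4168, -0.3208, 0.1255]
ee_rot: [0.0, 0.729, 0.684, 0.0]
contact_force: [0.5, -0.0, -0.0]
width: 0.0254
gripper_force: 0.0
position: [0.417, -0.3209, 0.1255]
ee_rot: [0.0, 0.729, 0.684, 0.0]
contact_force: [-0.4, 0.1, 1.3]
width: 0.0127
gripper_force: 59.5
position: [0.4179, -0.3219, 0.16]
ee_rot: [0.003, 0.729, 0.684, 0.0]
contact_force: [0.4, -0.2, -0.9]
width: 0.0132
gripper_force: 59.3
position: [0.4168, -0.3208, 0.2085]
ee_rot: [0.0, 0.729, 0.684, 0.0]
contact_force: [0.0, -0.7, -0.7]
width: 0.0131
gripper_force: 59.3
position: [0.4165, -0.3205, 0.3342]
ee_rot: [-0.0, 0.729, 0.684, 0.0]
contact_force: [0.2, -0.5, -0.7]
width: 0.0127
gripper_force: 59.3
```

```bash
python3 - <<'E'
from h import *
p=pose();im=optics.get_image('wrist')['img'];g=cv2.cvtColor(im,cv2.COLOR_RGB2GRAY);cv2.imwrite('pics/w15.png',im[:,:,::-1])
Y=p[1][:,0];c=p[0].copy();c[2]+=.0045
for t in(.03,-.03,0):print(t,np.round(wproj(p,c+Y*t),1), "low",np.round(wproj(p,c+Y*t-[0,0,.014]),1))
print(g[240:440:3,318].tolist());print(g[240:440:3,324].tolist())
k=p[0]-[0,0,.0425]
print("collar top far edge",np.round(wproj(p,k+Y*.017),1),"under",np.round(wproj(p,k-[0,0,.005]+Y*.017),1),"tip",np.round(wproj(p,p[0]-[0,0,.1055]),1))
for v in range(180,290,6):print(v,im[v,290:350:5].mean(1).round().astype(int).tolist())
# stand from scene and top
t=optics.get_image('top')['img'];cv2.imwrite('pics/t15.png',t[:,:,::-1]);s=optics.get_image('scene')['img'];cv2.imwrite('pics/s15.png',s[:,:,::-1])
g=cv2.cvtColor(s,cv2.COLOR_RGB2GRAY);m=(g[320:385,295:355]<50).astype(np.uint8)
cs,_=cv2.findContours(m,cv2.RETR_EXTERNAL,cv2.CHAIN_APPROX_NONE);c=max(cs,key=cv2.contourArea);b=cv2.boundingRect(c);print("foot",b[0]+295,b[1]+320,b[2:])
g0=cv2.imread('pics/scene0.png',0);m=(g0[320:385,295:355]<50).astype(np.uint8);cs,_=cv2.findContours(m,cv2.RETR_EXTERNAL,cv2.CHAIN_APPROX_NONE);c=max(cs,key=cv2.contourArea);b=cv2.boundingRect(c);print("foot before",b[0]+295,b[1]+320,b[2:])
E
```

```text
0.03 [323.6 270.8] low [323.3 255.1]
-0.03 [322.8 396.4] low [322.6 375.3]
0 [323.2 341.1] low [322.9 321.4]
[73, 77, 74, 80, 80, 135, 130, 10, 13, 15, 20, 21, 26, 24, 26, 20, 25, 21, 26, 22, 24, 22, 16, 21, 20, 25, 30, 25, 31, 22, 17, 22, 24, 22, 20, 22, 28, 21, 22, 21, 29, 20, 26, 30, 23, 13, 48, 40, 38, 38, 41, 84, 217, 213, 219, 216, 211, 216, 212, 18, 15, 18, 26, 15, 21, 19, 29]
[80, 81, 79, 81, 84, 130, 129, 12, 19, 22, 19, 26, 18, 19, 25, 21, 28, 32, 19, 18, 19, 21, 16, 22, 29, 26, 25, 25, 23, 21, 26, 24, 19, 24, 19, 24, 30, 27, 23, 26, 23, 25, 20, 28, 18, 39, 37, 33, 32, 34, 40, 60, 217, 213, 216, 216, 216, 211, 222, 25, 8, 25, 17, 24, 11, 23, 17]
collar top far edge [322.5 253.3] under [322.4 249.4] tip [321.7 240.2]
180 [218, 27, 53, 54, 174, 105, 234, 150, 147, 52, 59, 57]
186 [216, 217, 52, 57, 62, 197, 94, 79, 236, 62, 58, 52]
192 [217, 219, 82, 50, 75, 130, 98, 81, 228, 55, 48, 207]
198 [216, 220, 216, 184, 48, 75, 242, 245, 52, 71, 203, 206]
204 [217, 220, 219, 215, 218, 218, 224, 209, 201, 200, 207, 207]
210 [217, 215, 217, 216, 218, 215, 213, 218, 201, 203, 208, 208]
216 [217, 216, 219, 217, 219, 215, 218, 216, 216, 201, 206, 208]
222 [217, 217, 218, 219, 218, 213, 219, 216, 216, 213, 203, 206]
228 [218, 217, 216, 218, 219, 217, 214, 213, 218, 217, 209, 204]
234 [213, 215, 216, 214, 217, 217, 219, 221, 216, 215, 213, 214]
240 [217, 218, 219, 166, 103, 136, 74, 79, 216, 216, 214, 215]
246 [217, 212, 216, 184, 206, 69, 70, 79, 207, 214, 216, 212]
252 [214, 216, 218, 170, 203, 78, 79, 84, 185, 216, 213, 212]
258 [218, 221, 136, 132, 135, 131, 130, 131, 136, 132, 84, 215]
264 [221, 83, 134, 15, 19, 4, 22, 8, 17, 37, 132, 118]
270 [136, 129, 140, 13, 18, 12, 27, 21, 16, 19, 135, 130]
276 [128, 133, 100, 24, 26, 31, 21, 19, 22, 21, 123, 137]
282 [128, 131, 106, 28, 12, 25, 23, 30, 26, 15, 125, 135]
288 [82, 80, 62, 22, 29, 26, 16, 26, 28, 19, 78, 76]
foot 318 365 (1, 1)
foot before 313 347 (6, 7)
```

Pin is out with no side force; the wrist shows the stand ring still upright behind (rows 180–198). Carry to the hub.

```bash
python3 -c "
from h import *
go(.5013,.260,.335,-.07)"
python3 -m handwheel '[{"d":[0.015,0.002,0]},{"d":[0.03,0.004,0]},{"d":[0.035,0.0045,0]},{"d":[0.035,0.0045,0]},{"d":[0.035,0.0045,0]}]'|sed -n 2p
python3 -m handwheel '[{"d":[0.035,0.0045,0]},{"d":[0.035,0.0045,0]},{"d":[0.035,0.0045,0]},{"d":[0.035,0.0045,0]},{"d":[0.035,0.0045,0]}]'|sed -n 2p
python3 -m handwheel '[{"d":[0.035,0.0045,0]},{"d":[0.035,0.0045,0]},{"d":[0.035,0.0045,0]},{"d":[0.035,0.0045,0]},{"d":[0.035,0.0045,0]}]'|sed -n 2p
python3 -c "
from h import *
go(.5013,.260,.335,-.07)"
```

```text
d tool [ 0.5858  0.0463 -0.0017] turn 0.006 q6 -0.72
position: [0.4447, -0.1695, 0.3304]
position: [0.4779, 0.0037, 0.3306]
position: [0.5113, 0.1765, 0.3305]
d tool [ 0.0827 -0.0153 -0.0045] turn 0.007 q6 0.27
```

```bash
python3 -m handwheel '[{"d":[0.035,-0.007,0]},{"d":[0.025,-0.004,0]},{"d":[0.015,-0.003,0]},{"d":[0.005,-0.001,0]},{}]'|sed -n 2p
python3 -m handwheel '[{},{},{},{}]'|sed -n 2,4p
python3 - <<'E'
from h import *
go(.5013,.260,.2315)
p=pose();im=optics.get_image('wrist')['img'];g=cv2.cvtColor(im,cv2.COLOR_RGB2GRAY);cv2.imwrite('pics/w16.png',im[:,:,::-1])
print("tip",np.round(wproj(p,p[0]-[0,0,.1055]),1),"hub top",np.round(wproj(p,[.5013,.2593,.184]),1),"far",np.round(wproj(p,[.5013,.2593+.017,.184]),1),"bore far",np.round(wproj(p,[.5013,.2593+.013,.184]),1), "sp far",np.round(wproj(p,[.5013,.2593+.007,.17]),1))
for v in range(190,262,4):print(v,g[v,270:370:5].tolist())
E
```

```text
position: [0.5017, 0.2561, 0.3307]
position: [0.5034, 0.2538, 0.3324]
ee_rot: [0.0, 0.73, 0.684, -0.0]
contact_force: [0.1, 0.5, -0.1]
d tool [ 0.006  -0.0025  0.1009] turn 0 q6 0.41
tip [321.7 240.2] hub top [318.2 213.6] far [316.7 191.8] bore far [317. 197.] sp far [317.7 200.1]
190 [191, 189, 122, 126, 230, 243, 111, 100, 96, 101, 98, 101, 97, 137, 231, 112, 118, 176, 179, 177]
194 [185, 187, 117, 124, 238, 181, 92, 129, 197, 187, 192, 180, 93, 102, 231, 234, 114, 179, 174, 177]
198 [189, 187, 121, 126, 237, 134, 117, 184, 90, 162, 147, 148, 174, 93, 224, 230, 117, 164, 173, 176]
202 [186, 176, 158, 123, 240, 157, 185, 79, 140, 161, 164, 135, 128, 154, 215, 205, 120, 106, 176, 175]
206 [175, 174, 175, 111, 224, 201, 150, 154, 72, 103, 90, 85, 166, 165, 230, 82, 114, 113, 180, 172]
210 [175, 171, 176, 114, 101, 226, 102, 212, 77, 79, 82, 75, 159, 237, 229, 121, 115, 124, 103, 177]
214 [176, 176, 171, 111, 116, 226, 106, 140, 103, 81, 84, 176, 110, 253, 145, 118, 119, 116, 53, 174]
218 [173, 187, 187, 108, 115, 174, 210, 98, 188, 198, 196, 172, 82, 246, 120, 119, 117, 115, 31, 176]
[... 315 characters left out ...]
88, 186, 187, 120, 125, 123, 130, 121, 135, 155, 121, 120, 118, 123, 114, 120, 119, 29, 43]
238 [185, 185, 186, 186, 117, 121, 127, 125, 123, 127, 75, 90, 122, 118, 121, 119, 120, 111, 95, 63]
242 [187, 188, 185, 187, 123, 123, 122, 129, 123, 81, 81, 83, 115, 114, 120, 115, 118, 115, 115, 143]
246 [187, 186, 187, 185, 146, 117, 123, 127, 123, 70, 80, 81, 130, 140, 145, 118, 118, 112, 114, 181]
250 [186, 185, 187, 191, 188, 115, 120, 119, 123, 74, 80, 80, 160, 156, 167, 140, 115, 115, 109, 175]
254 [182, 188, 184, 184, 187, 116, 124, 99, 81, 85, 127, 91, 82, 79, 171, 118, 123, 115, 110, 172]
258 [186, 182, 181, 186, 188, 117, 93, 135, 141, 136, 136, 134, 135, 136, 82, 128, 151, 109, 113, 130]
```

Prediction and image agree on spigot (about (318,209)) and tip (322,238). Centre over the spigot and lower.

```bash
python3 -m handwheel '[{"d":[0.0057,-0.0025,0]},{"d":[0,0,0.02]},{"d":[0,0,0.015]},{"d":[0,0,0.004]},{}]'|sed -n 2,4p
python3 -m handwheel '[{},{}]'|sed -n 2,4p
python3 -c "
from h import *
go(.5013,.2597,.2315)"
```

```text
position: [0.5004, 0.2605, 0.2921]
ee_rot: [-0.001, 0.729, 0.684, -0.001]
contact_force: [0.4, 0.3, 0.1]
position: [0.5017, 0.261, 0.2944]
ee_rot: [0.0, 0.729, 0.684, 0.001]
contact_force: [-0.4, 0.1, -0.6]
d tool [-0.0014 -0.0004  0.0629] turn 0 q6 0.42
```

```bash
python3 -m handwheel '[{"d":[-0.0012,0,0.005]},{"d":[0,0,0.005]},{"d":[0,0,0.002]},{},{}]'|sed -n 2,4p
python3 -m handwheel '[{"d":[0,0,0.004]},{"d":[0,0,0.003]},{"d":[0,0,0.001]},{},{}]'|sed -n 2,4p
python3 -m handwheel '[{"d":[0,0,0.003]},{"d":[0,0,0.003]},{},{}]'|sed -n 2,4p
```

```text
position: [0.5009, 0.2595, 0.2811]
ee_rot: [-0.0, 0.729, 0.684, -0.0]
contact_force: [0.7, -0.3, -0.7]
position: [0.501, 0.2595, 0.2732]
ee_rot: [-0.0, 0.729, 0.684, -0.0]
contact_force: [1.1, -0.7, -1.2]
position: [0.5009, 0.2594, 0.267]
ee_rot: [-0.0, 0.729, 0.684, -0.0]
contact_force: [-0.2, -0.2, -0.1]
```

Tip is inside the spigot bore with no resistance.

```bash
python3 -m handwheel '[{"d":[0,0,0.005]},{"d":[0,0,0.006]},{"d":[0,0,0.004]},{},{}]'|sed -n 2,4p
python3 -m handwheel '[{"d":[0,0,0.005]},{"d":[0,0,0.005]},{"d":[0,0,0.003]},{},{}]'|sed -n 2,4p
python3 -m handwheel '[{"d":[0,0,0.003]},{"d":[0,0,0.002]},{"d":[0,0,0.001]},{},{}]'|sed -n 2,4p
```

```text
position: [0.5008, 0.2594, 0.2517]
ee_rot: [-0.0, 0.729, 0.684, -0.0]
contact_force: [-0.2, -0.1, -0.5]
position: [0.5009, 0.2595, 0.239]
ee_rot: [-0.0, 0.729, 0.684, -0.0]
contact_force: [0.1, -0.3, -0.6]
position: [0.501, 0.2595, 0.2333]
ee_rot: [-0.0, 0.729, 0.684, -0.0]
contact_force: [-0.7, 0.2, -0.8]
```

```bash
python3 -m handwheel '[{"d":[0,0,0.002]},{"d":[0,0,0.001]},{},{}]'|sed -n 2,4p
python3 -m handwheel '[{"d":[0,0,0.001]},{"d":[0,0,0.001]},{},{}]'|sed -n 2,4p
```

```text
position: [0.5015, 0.2597, 0.2315]
ee_rot: [0.0, 0.729, 0.684, 0.001]
contact_force: [-0.0, -1.3, 5.4]
position: [0.5017, 0.2598, 0.2314]
ee_rot: [0.001, 0.729, 0.684, 0.002]
contact_force: [-2.8, -1.4, 13.9]
```

Seated (z 0.2315, upward reaction). Relax, release, rise clear.

```bash
python3 -m handwheel '[{"d":[0,0,-0.001]},{},{},{},{}]' 0.05 40|sed -n 2,6p
python3 -m handwheel '[{},{"d":[0,0,-0.005]},{"d":[0,0,-0.015]},{"d":[0,0,-0.02]},{"d":[0,0,-0.03]}]'|sed -n 2,6p
python3 -m handwheel '[{"d":[0,0,-0.03]},{"d":[0,0,-0.03]},{},{},{}]'|sed -n 1,6p
python3 - <<'E'
from h import *
p=pose();im=optics.get_image('wrist')['img'];g=cv2.cvtColor(im,cv2.COLOR_RGB2GRAY);cv2.imwrite('pics/w17.png',im[:,:,::-1])
Y=np.array([.069,.9976,0])
for n,q in(("bar+",[.5013,.2593,.236]+Y*.03),("bar-",[.5013,.2593,.236]-Y*.03)):print(n,np.round(wproj(p,q),1))
m=(g[100:330,260:380]<45).astype(np.uint8);cs,_=cv2.findContours(m,cv2.RETR_EXTERNAL,cv2.CHAIN_APPROX_NONE)
for c in sorted(cs,key=cv2.contourArea)[-4:]:
    b=cv2.boundingRect(c);print(b[0]+260,b[1]+100,b[2:],cv2.contourArea(c))
s=optics.get_image('scene')['img'];t=optics.get_image('top')['img']
for n,a,b in(("scene",s,'scene0'),("top",t,'top0')):
    o=cv2.imread(f'pics/{b}.png')[:,:,::-1];d=(np.abs(a.astype(int)-o).sum(2)>60).astype(np.uint8);d=cv2.morphologyEx(d,cv2.MORPH_OPEN,np.ones((3,3)))
    k,l,st,ct=cv2.connectedComponentsWithStats(d);print(n,[(x[:5].tolist()) for x in st[1:] if x[4]>60])
g=cv2.cvtColor(s,cv2.COLOR_RGB2GRAY)
print("stand scene rows/cols");[print(v,g[v,300:348:3].tolist()) for v in range(318,372,5)]
E
```

```text
position: [0.5009, 0.2594, 0.2288]
ee_rot: [-0.0, 0.729, 0.684, -0.0]
contact_force: [-0.9, 0.7, -1.0]
width: 0.0497
gripper_force: 0.0
position: [0.4998, 0.2591, 0.298]
ee_rot: [-0.001, 0.729, 0.684, -0.002]
contact_force: [0.9, 0.3, -0.8]
width: 0.0506
gripper_force: 0.0
clock: 47.08
position: [0.5008, 0.2594, 0.3589]
ee_rot: [-0.0, 0.729, 0.684, -0.0]
contact_force: [0.2, -0.5, -1.3]
width: 0.0503
gripper_force: 0.0
bar+ [322.8 189.3]
bar- [322.2 270.6]
358 212 (7, 30) 53.5
376 291 (4, 39) 76.0
339 100 (11, 39) 148.5
312 186 (20, 82) 930.0
scene [[0, 0, 53, 147, 2849], [181, 0, 8, 19, 118], [175, 0, 58, 108, 3174], [0, 109, 8, 96, 453], [208, 144, 14, 16, 122], [193, 162, 53, 52, 1404], [317, 193, 18, 28, 209], [186, 203, 8, 12, 72], [224, 206, 26, 25, 496], [0, 210, 26, 44, 456], [349, 212, 33, 72, 1396], [154, 218, 16, 15, 78], [175, 218, 22, 18, 142], [311, 222, 30, 42, 827], [0, 248, 15, 20, 166], [27, 264, 75, 82, 3198], [255, 276, 81, 55, 1493], [0, 290, 21, 47, 558], [91, 317, 18, 24, 238], [0, 346, 21, 30, 418], [47, 354, 45, 23, 557]]
top [[348, 202, 33, 27, 679], [303, 2
[... 505 characters left out ...]
171, 172, 172, 144, 174, 175, 173, 174, 130]
333 [173, 173, 171, 173, 172, 171, 160, 108, 121, 121, 138, 182, 177, 173, 173, 173]
338 [169, 173, 170, 171, 170, 170, 165, 106, 118, 118, 128, 173, 178, 180, 176, 172]
343 [172, 168, 170, 172, 171, 173, 161, 107, 120, 118, 123, 177, 174, 174, 179, 177]
348 [167, 167, 167, 170, 116, 59, 53, 107, 122, 121, 98, 53, 61, 140, 175, 175]
353 [171, 169, 172, 111, 57, 54, 133, 126, 119, 118, 147, 112, 57, 53, 134, 177]
358 [170, 170, 172, 100, 53, 55, 61, 145, 175, 172, 119, 54, 57, 57, 127, 174]
363 [169, 169, 170, 166, 75, 54, 54, 53, 54, 57, 57, 57, 50, 122, 172, 172]
368 [170, 171, 169, 169, 170, 173, 159, 130, 110, 110, 134, 163, 173, 173, 169, 171]
```

The bar is where predicted (rows 186–268), the stand is upright, and the bystanders are unchanged. Handing in.

```bash
python3 -c "
from rig import ticket
print(ticket.sign_off())"
```

```text
the job is handed in; nothing more can be done
None
```

I assembled the sample carrier and handed it in at about 47 s on the robot's clock; the hand-in gave no verdict. Final images show the plate over both bottles, the pin seated, its stand upright and the loose items unmoved, but the plugged bottle caught the nest rim once (about 42 N at the wrist) and leaned in the grip before I straightened it.

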